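Nest two clay pots and hold the pair level

TASK

Take the small clay pot that stands on the table, set it gently, without dropping it, into its twin on the birch board so that it nests fully home, collar on rim. Then grip the lower pot and lift the nested pair straight up together, upright, about 10 cm clear of the board, and finish while still holding the pair there, level and motionless in the gripper. Leave all the other things where they are.

Things in the scene. Friction and masses are not known exactly. Their poses are not given: they have to be found in the camera images.
- pot_low_mid (a point): clay pot, 60 mm high, 60-130 g: top 20 mm a straight collar 59 mm across (mouth 52 mm), below it tapers 49 to 30 mm. It stands upright on the birch board. Point: on its axis, half-way up (30 mm above the foot), z up the axis; the collar, where it is gripped, runs from 10 to 30 mm above this point. To lift the pair, grip low on this collar.
- pot_up_mid (a point): clay pot, 60 mm high, 60-130 g: top 20 mm a straight collar 59 mm across (mouth 52 mm), below it tapers 49 to 30 mm. Its twin, upright on the table left or right of the board; point and collar alike. Nested home, its collar rests on the lower rim, its point 20 mm above the lower one's (about 1.5 mm play, stack 80 mm high). Fingers reaching below its collar would strike the lower rim.
- board_top (a point): middle of the top face of the birch board, 550 x 320 x 18 mm, fixed; its top is 18 mm above the table; its long side runs away from the robot (x), its far end clamped to the railing
- shot_cup: bystander: glass shot cup, 44 mm across, 55 mm high, on the board beside the pot; origin under its centre
- strainer: bystander: stainless steel tea strainer basket, 58 mm across, 46 mm high, with a thin handle reaching 73 mm from its axis along its x (away from the robot), up to 54 mm high, on the board on the pot's other side; origin under its centre
- herb_keeper: bystander: grey silicone herb keeper with flip-top lid, 80 x 114 x 71 mm, on the board beyond the pot; origin under its centre
- tie_dispenser: bystander: round green plastic plant-tie dispenser, 72 mm across, 29 mm high, spout towards the robot, on the board beyond the pot; origin under its centre
- mug: bystander: white mug, 76 mm across, 85 mm high, handle at its own +y, on the table on the other side of the board from the pot; origin under its centre
- trowel: bystander: hand trowel lying on the table, 310 mm long, 56 mm wide, 26 mm high, at the far right; origin near its neck
- spray_bottle: bystander: white bottle 60 mm across, 160 mm high, on the table at the far left; origin under its centre
Not all that is in view belongs to the job. Leave any red look-alike of the part that bears pot_low_mid alone. What is shaped like the part that bears pot_up_mid but turquoise is not meant.

How it is judged:
On the way, in this order (a step that is already met when the one before it is completed fails the run):
1. the table's pot is nested fully home in the pot that stands on the board (horizontal distance between pot_up_mid and pot_low_mid below 0.005 m and z of pot_up_mid in the frame of pot_low_mid between 0.017 and 0.0235 m and angle between each of pot_low_mid, pot_up_mid's own z axis and vertical below 0.1 rad and height (world z) of pot_low_mid between 0.041 and 0.053 m), for 0.2 s.
2. the nested pair hangs in the gripper, clear of the board, level and still (horizontal distance between pot_up_mid and pot_low_mid below 0.005 m and z of pot_up_mid in the frame of pot_low_mid between 0.017 and 0.0235 m and angle between each of pot_low_mid, pot_up_mid's own z axis and vertical below 0.1 rad and height (world z) of pot_low_mid between 0.108 and 0.228 m and contact force between pot_low and the fingers above 0.5 N and contact force between each of pot_low, pot_up and board below 0.05 N and linear speed of each of pot_low, pot_up below 0.02 m/s and angular speed of each of pot_low, pot_up below 0.15 rad/s), for 0.5 s.
At the end, for the whole second after the job is handed in: Held by the fingers, untouched by the board: pots nested (axes within 5 mm, points 17 to 23.5 mm apart in height), lower foot 60 to 180 mm above the board, both level within 0.1 rad and still (under 0.02 m/s, 0.15 rad/s) (all of step 2); the arm keeps its last pose, push and grip.
It fails at once if another thing is shoved by more than 30 mm or knocked over (distance of any of shot_cup, strainer, herb_keeper, tie_dispenser, mug, trowel, spray_bottle from where it was at the start of the episode above 0.03 m or angle between any of shot_cup, strainer, herb_keeper, tie_dispenser, mug, trowel, spray_bottle's own z axis and vertical above 0.5 rad).
It fails at once if a pot is tipped by more than about 35 degrees (angle between any of pot_low_mid, pot_up_mid's own z axis and vertical above 0.6 rad).
It fails at once if the second pot is dropped into the standing one (it falls in at over 0.45 m/s, a free fall of about 10 mm) (horizontal distance between pot_up_mid and pot_low_mid below 0.015 m and z of pot_up_mid in the frame of pot_low_mid below 0.06 m and linear speed of pot_up above 0.45 m/s and height (world z) of pot_low_mid between 0.041 and 0.053 m).
It also fails if it takes over 54 s, if anything falls off the work surface, if the arm or the gripper's body presses on something with over 40 N, if the wrist force passes 120 N, or if a joint passes its speed limit or range.

ROBOT

A 7-joint arm with a two-finger parallel gripper is mounted at the origin on the work surface. World frame = base frame: x ahead of the robot, y to its left, z up, the work surface at z = 0. Lengths are in m, angles in rad, forces in N, time in s.
With the tool pointing down it reaches from about 0.4 to 0.85 m from the base axis. Payload 4.5 kg.
Tool frame: the origin (TCP) lies on the centre line of the jaws, within the pads' length; the fingertips stand ahead of it and the grasp point (between the pads) lies 6 mm ahead of it (r.tcp_to_tips is the x of the fingertips in the tool frame, in m); x points along the fingers, y is the direction in which the jaws open and shut, and the axes are right-handed (so a half turn about x gives the same grasp; the last joint's range is limited). The gripper opens to 88 mm and grips with 3 to 60 N. Pads are 18 mm wide; open, the fingers measure 123 mm over their backs; the gripper's body (75 mm by 187 mm) begins 45 mm behind the grasp point.
Start: joints at [-1.203, 0.689, -0.195, 1.565, 0.157, 0.902, -0.215], TCP at [0.205, 0.591, 0.226] pointing down, gripper open.
Joint ranges: [-3.01, 3.01], [-0.46, 2.08], [-1.47, 1.51], [0.13, 2.56], [-1, 4.14], [0.04, 2.09], [-2.66, 2.66]. Speed limits (rad/s): [2.57, 2.57, 3.14, 3.14, 3.14, 3.14, 3.14].

INTERFACE

Orientations are given as a unit quaternion [x, y, z, w].
In Python, from plant import r gives the robot as it stands.
- The arm moves only by the tool play_rows, never from a script. Its argument "targets" is a list of rows, each a list of 3 entries, a list of its own where there are three numbers: the turn, a rotation vector about the world's x, y, z in rad, then the shift along the world's x, y, z in units of 40 mm (1.0 is 40 mm), then the closure in counts, from 0 (fully open) to 255 (shut). A call has 1 to 5 rows; each row shifts and turns the commanded pose from where the row before left it; what a row does not reach is not made up. A row lasts 1/10 s, in which the tool goes at most 50 mm and 8.59 degrees, less where a joint would pass 70% of its speed; a pose out of reach is approached as far as the arm can. A call is refused whole if a number of a shift passes 1 or a number of a turn 0.15, either way. A call with a gripper value outside its range is refused whole. The fingers move at their own pace and stop on an object; "newtons" is the grip in N (left out, the last holds). Time passes only in rows, so rows that do not move let the fingers close. It gives the time, the measured TCP pose, the force and the opening at its end, in the units of the state.
- r.get_state(): the state, without advancing time (a new reading comes with each control period).
- r.snapshot(name): name is "scene" or "top" or "wrist"; returns a dict with "color" (420x560x3 uint8, red, green, blue), "fx", "fy", "cx", "cy" (pixels), "cam_to_world" (4x4, takes a point from camera to world coordinates). Camera axes: x right, y up, looking along -z (the intrinsics and any distortion apply to the point x, -y, -z); pixel columns grow to the right and rows downward; lengths in m; the calibration is good to about 2 mm. A picture is of the moment at which its call begins. There is no depth.
- r.finish_job(): hands the job in, once; it reports no verdict.
The state is a dict: "clock": time; "q": joint angles; "qd": joint speeds; "joint_torque": joint torques, N m; "tool_pos": TCP position; "eef_rot": TCP orientation; "contact_force": force on the tool from outside, world axes, zero at the start; "moment": the same for the moment, N m; "opening": opening from 0.0 (shut) to 1.0 (fully open).
Only numpy, scipy, OpenCV 4.12 (cv2) and the standard library are available. Lean on these libraries where they do the work, as an engineer would, in place of code of your own. Each camera call takes 0.05 s, during which the arm holds its last target.

## Working session

There is one attempt and no reset: what is moved stays moved. The work goes in short steps, Python scripts to look and compute and a tool call to move; the robot and the scene stay as the last step left them, time stands still between calls to the robot, and variables do not carry over. Pictures are saved under pics/ and viewed, and the job is handed in when it is done.

Besides the shell and the picture viewer there is one more tool, called after ">>>" as name(argument=value, ...), one argument or row to a line, values as JSON. play_rows: Moves the arm, as the interface text tells. Its arguments: {"type":"object","properties":{"targets":{"type":"array","items":{"type":"array"}},"newtons":{"type":"number"}},"required":["targets"]}

```bash
ls; mkdir -p pics
python3 - <<'E'
from plant import r
import cv2
s=r.get_state()
print(s, r.tcp_to_tips)
for n in ["scene","top","wrist"]:
    d=r.snapshot(n)
    cv2.imwrite(f"pics/{n}0.png",d["color"][:,:,::-1])
    print(n,d["fx"],d["fy"],d["cx"],d["cy"],d["cam_to_world"].tolist() if hasattr(d["cam_to_world"],'tolist') else d["cam_to_world"],[k for k in d])
E
```

```text
pics
{'clock': 0.0, 'q': array([-1.20316255,  0.68996785, -0.19451908,  1.56634982,  0.15727597,
        0.90248991, -0.21508453]), 'qd': array([ 1.42270609e-03, -6.11138606e-04,  2.49049192e-04,  1.28245459e-03,
       -2.85978226e-04, -6.26496133e-05,  1.19400772e-05]), 'joint_torque': array([ 3.35157301e-04, -5.27550423e+01, -1.26668192e+00, -1.53419173e+01,
       -5.26039756e-02,  6.67567248e-03,  1.77575885e-04]), 'tool_pos': array([0.2046168 , 0.58986111, 0.2256187 ]), 'eef_rot': array([ 0.11680757,  0.69735229, -0.11809136,  0.69721604]), 'contact_force': array([ 0.67880278, -0.3639976 , -0.26530303]), 'moment': array([-0.01632199,  0.00229917, -0.02437407]), 'opening': 1.0022841521688786} 0.025
scene 425.12365799607284 425.12365799607284 281.0480347939672 202.96500876066057 [[0.8614910217962275, -0.4283032381406205, 0.2727444876853623, 0.8419810000567554], [0.507772640946405, 0.7270911540041345, -0.46206644422122817, -0.4778620862849031], [-0.00040555000334209474, 0.536558281985466, 0.8438631675585798, 0.905663983152222], [0.0, 0.0, 0.0, 1.0]] ['color', 'fx', 'fy', 'cx', 'cy', 'cam_to_world']
top 495.81774776926466 495.81774776926466 275.0475018529134 204.86733774033692 [[0.02075189705998116, 0.996149070200117, -0.08518443935281818, 0.44746242208026027], [-0.9997714357477131, 0.02111432665496092, 0.0033558118039695344, 0.02104297016134409], [0.0051415008867059095, 0.0850953297740224, 0.9963595484659552, 1.4878119895083919], [0.0, 0.0, 0.0, 1.0]] ['color', 'fx', 'fy', 'cx', 'cy', 'cam_to_world']
wrist 306.55779319254225 306.55779319254225 285.59308016991173 213.31409022454653 [[0.32712271085421996, -0.9052429073431806, -0.2711568010363195, 0.1347490929226971], [0.9449814276872222, 0.31308899886098795, 0.09479124494615239, 0.614401217867354], [-0.000912890794925226, -0.28724650998243334, 0.9578562570309316, 0.3843662011772813], [0.0, 0.0, 0.0, 1.0]] ['color', 'fx', 'fy', 'cx', 'cy', 'cam_to_world']
```

View pics/scene0.png

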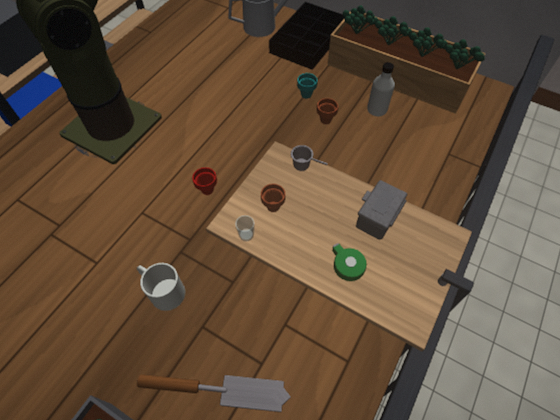

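View pics/top0.png

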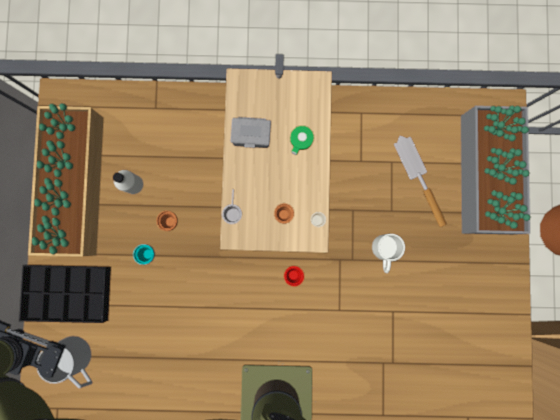

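View pics/wrist0.png

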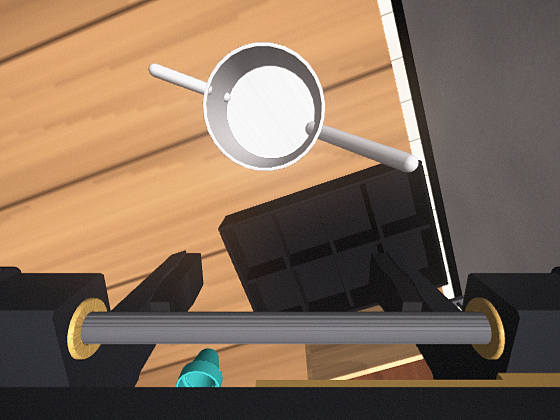

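Run:
```python
import cv2,numpy as np
t=cv2.imread("pics/top0.png"); s=cv2.imread("pics/scene0.png")
def c(im,u,v,h=20): return cv2.resize(im[v-h:v+h,u-h:u+h],(400,400)) if False else cv2.resize(im[v-h:v+h,u-h:u+h],(400,300) if False else (400,400),interpolation=cv2.INTER_CUBIC)
a=np.hstack([c(t,168,221),c(t,284,214)])
b=np.hstack([c(s,327,110),c(s,272,197)])
cv2.imwrite("pics/cropA.png",a);cv2.imwrite("pics/cropB.png",b)
```

```text
(no output)
```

View pics/cropA.png

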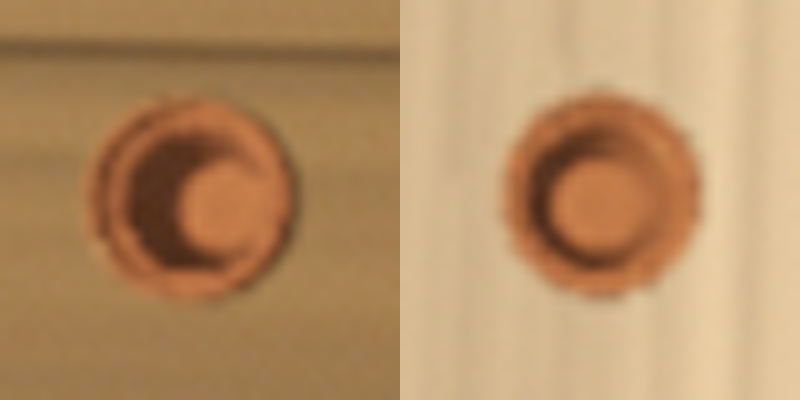

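View pics/cropB.png

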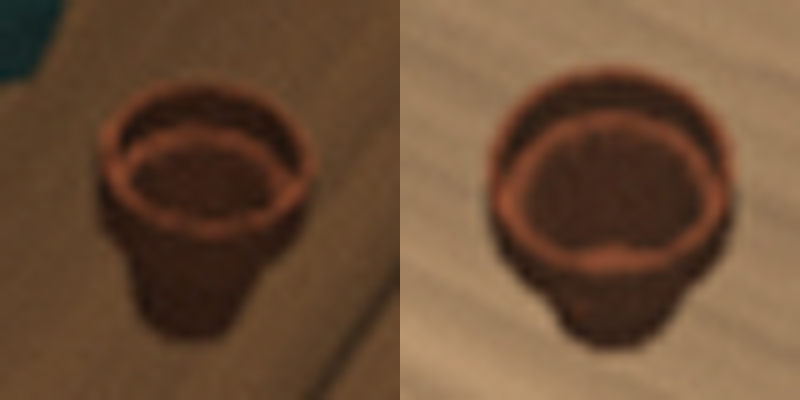

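```bash
cat > h.py <<'E'
import cv2,numpy as np
from scipy.optimize import minimize
def proj(d,P):
    T=np.linalg.inv(np.array(d["cam_to_world"])); p=np.atleast_2d(P)@T[:3,:3].T+T[:3,3]
    return np.c_[d["cx"]+d["fx"]*p[:,0]/-p[:,2], d["cy"]-d["fy"]*p[:,1]/-p[:,2]]
def ray(d,u,v,z):
    M=np.array(d["cam_to_world"]); w=M[:3,:3]@np.array([(u-d["cx"])/d["fx"],-(v-d["cy"])/d["fy"],-1]); o=M[:3,3]
    return o+w*(z-o[2])/w[2]
th=np.linspace(0,2*np.pi,72,endpoint=False)
def ring(x,y,z,dm): return np.c_[x+dm/2*np.cos(th),y+dm/2*np.sin(th),np.full(72,z)]
S=8
def sil(d,x,y,z,box):
    u0,v0,h=box; m=np.zeros((2*h*S,2*h*S),np.uint8)
    for a,b in (((.06,.059),(.04,.059)),((.04,.049),(0,.030))):
        P=np.vstack([ring(x,y,z+a[0],a[1]),ring(x,y,z+b[0],b[1])])
        q=(proj(d,P)-[u0-h,v0-h]+.5)*S-.5
        cv2.fillConvexPoly(m,cv2.convexHull(np.round(q).astype(np.int32)),255)
    return cv2.resize(m,(2*h,2*h),interpolation=cv2.INTER_AREA)/255.
def fit(d,z,guess,thr,h=22,name=None,box=None):
    im=d["color"].astype(float)
    if box is None:
        c=proj(d,[*guess,z+.04])[0]; box=(int(c[0]),int(c[1]),h)
    u0,v0,h=box; p=im[v0-h:v0+h,u0-h:u0+h]
    mask=thr(p).astype(float)
    f=lambda q:((sil(d,q[0]/1000,q[1]/1000,z,box)-mask)**2).sum()
    best=min((minimize(f,[guess[0]*1000+a,guess[1]*1000+b],method="Nelder-Mead",options=dict(initial_simplex=[[guess[0]*1000+a,guess[1]*1000+b],[guess[0]*1000+a+4,guess[1]*1000+b],[guess[0]*1000+a,guess[1]*1000+b+4]])) for a in(0,3) for b in (0,-3)),key=lambda r:r.fun)
    if name:
        s=sil(d,*best.x/1000,z,box); vis=np.hstack([p[:,:,::-1],np.dstack([mask*255,s*255,0*s])])
        cv2.imwrite(name,cv2.resize(vis,(800,400),interpolation=cv2.INTER_NEAREST))
    return best.x/1000,best.fun,mask.sum()
E
cat > f1.py <<'E'
from plant import r; from h import *
t=r.snapshot("top"); s=r.snapshot("scene")
thr=lambda p:(p[:,:,0]/(p[:,:,2]+1)>2.0)
for n,(u,v),z in(("up",(167,220),0),("low",(284,214),.018)):
    g=ray(t,u,v,z+.05)[:2]; print(n,g)
    print(fit(t,z,g,thr,name=f"pics/fit_{n}_t.png")); 
    print(fit(s,z,g,thr,name=f"pics/fit_{n}_s.png"))
for n,u,v,z in(("shot",317,219,.05),("strainer",233,214,.04),("mug",389,247,.08),("red",294,276,.05),("turq",145,254,.05),("herb",251,132,.07),("tie",302,138,.03),("spray",120,180,.16)): print(n,ray(t,u,v,z)[:2].round(3))
E
python3 f1.py
```

```text
up [0.51972006 0.32852085]
(array([0.51786227, 0.33088335]), np.float64(835.641876201461), np.float64(1208.0))
(array([0.53948001, 0.30897382]), np.float64(1390.4791849288736), np.float64(1853.0))
low [ 0.54309607 -0.00997131]
(array([ 0.54467935, -0.00840686]), np.float64(33.81982314494425), np.float64(300.0))
(array([ 0.54328052, -0.01109005]), np.float64(32.11004998077662), np.float64(521.0))
shot [ 0.532 -0.106]
strainer [0.542 0.139]
mug [ 0.455 -0.309]
red [ 0.366 -0.043]
turq [0.42  0.388]
herb [0.78  0.091]
tie [ 0.774 -0.06 ]
spray [0.619 0.436][ WARN:0@2.473] global loadsave.cpp:1063 imwrite_ Unsupported depth image for selected encoder is fallbacked to CV_8U.
```

```bash
python3 - <<'E'
import cv2,numpy as np
for f,u,v in(("top",168,221),("scene",327,110)):
    p=cv2.imread(f"pics/{f}0.png")[v-16:v+17:4,u-16:u+17:4,::-1].astype(float)
    print((p[:,:,0]/(p[:,:,2]+1)).round(1)); print((p[:,:,0]/(p[:,:,1]+1)).round(2))
E
sed -i 's/^thr=.*/thr=lambda p:(p[:,:,0]\/(p[:,:,1]+1)>1.55)/' f1.py; python3 f1.py 2>/dev/null|head -6
python3 - <<'E'
import cv2,numpy as np
cv2.imwrite("pics/fits.png",np.vstack([np.hstack([cv2.resize(cv2.imread(f"pics/fit_{n}_{c}.png"),(400,200)) for c in"ts"]) for n in("up","low")]))
E
```

```text
[[2.  2.1 2.  2.1 2.1 2.  2.  2.  2.1]
 [2.  2.  2.  2.  2.  2.  2.  2.  2.1]
 [2.  2.  2.5 2.8 2.7 2.6 2.  2.  2. ]
 [2.  2.2 2.9 2.6 2.7 2.7 2.6 2.  2. ]
 [2.  2.3 2.9 2.7 2.6 2.6 2.8 2.1 2. ]
 [2.  2.1 2.9 2.7 2.8 2.8 2.4 2.  2. ]
 [2.  2.  2.2 2.7 2.7 2.5 2.  2.  2. ]
 [2.  2.  2.  2.  2.  2.  2.  2.  2. ]
 [2.  2.  2.  2.  2.  2.  2.1 2.  2. ]]
[[1.32 1.31 1.29 1.32 1.3  1.3  1.3  1.29 1.3 ]
 [1.28 1.27 1.27 1.27 1.27 1.29 1.28 1.28 1.28]
 [1.28 1.27 1.54 1.66 1.62 1.6  1.27 1.27 1.27]
 [1.29 1.39 1.65 1.71 1.7  1.63 1.59 1.3  1.29]
 [1.28 1.42 1.72 1.67 1.57 1.57 1.67 1.3  1.28]
 [1.28 1.31 1.63 1.66 1.67 1.64 1.44 1.28 1.3 ]
 [1.29 1.28 1.39 1.63 1.61 1.54 1.27 1.28 1.27]
 [1.29 1.29 1.27 1.28 1.29 1.29 1.29 1.29 1.29]
 [1.28 1.29 1.3  1.28 1.29 1.28 1.3  1.27 1.28]]
[[1.  2.1 2.2 2.1 2.1 2.1 2.3 2.2 2.3]
 [2.2 2.2 2.2 2.6 2.5 2.5 2.1 2.2 2.2]
 [2.2 2.3 3.1 2.6 2.9 3.2 2.7 2.1 2.2]
 [2.2 2.2 3.1 2.5 2.8 2.5 3.1 2.2 2.2]
 [2.2 2.1 2.7 2.8 2.8 2.6 2.8 2.2 2.3]
 [2.2 2.2 2.8 2.4 2.9 2.3 2.6 2.3 2.1]
 [2.2 2.2 2.2 2.3 2.5 2.5 2.2 2.2 2.3]
 [2.2 2.3 2.2 2.8 2.4 2.4 2.2 2.2 2.3]
 [2
[... 167 characters left out ...]
73 1.38 1.41]
 [1.37 1.36 1.91 1.7  1.73 1.71 1.88 1.38 1.4 ]
 [1.37 1.39 1.8  1.67 1.78 1.62 1.87 1.4  1.39]
 [1.4  1.38 1.79 1.62 1.67 1.62 1.59 1.41 1.38]
 [1.37 1.41 1.44 1.58 1.71 1.66 1.4  1.4  1.42]
 [1.41 1.41 1.38 1.57 1.63 1.43 1.38 1.42 1.39]
 [1.39 1.39 1.39 1.34 1.42 1.43 1.41 1.4  1.38]]
up [0.51972006 0.32852085]
(array([0.51803243, 0.32876503]), np.float64(37.11587850826605), np.float64(311.0))
(array([0.51488763, 0.32795297]), np.float64(16.177885428681275), np.float64(416.0))
low [ 0.54309607 -0.00997131]
(array([ 0.54428447, -0.00685794]), np.float64(66.39298731257209), np.float64(267.0))
(array([ 0.54208593, -0.00968743]), np.float64(167.3266589773164), np.float64(382.0))
```

View pics/fits.png

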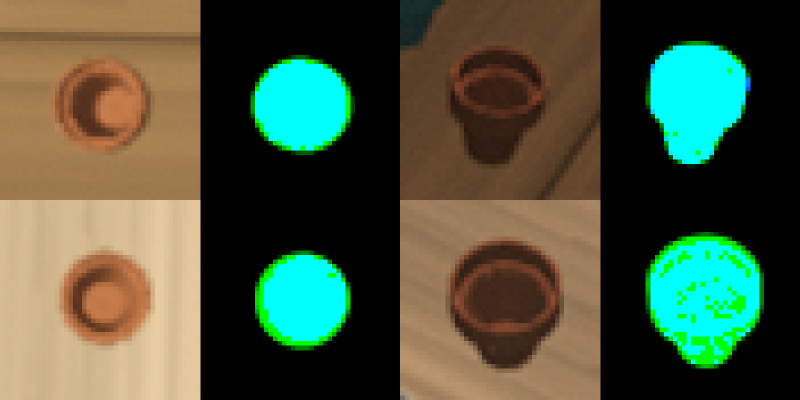

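```bash
cat > st.py <<'E'
from plant import r; import numpy as np
from scipy.spatial.transform import Rotation as R
s=r.get_state(); M=R.from_quat(s["eef_rot"]).as_matrix()
print("t",s["clock"],"pos",s["tool_pos"].round(4),"x",M[:,0].round(3),"y",M[:,1].round(3),"F",s["contact_force"].round(2),"op",round(float(s["opening"]),3),"q",s["q"].round(2))
E
python3 st.py
```

```text
t 0.35 pos [0.2047 0.5904 0.2263] x [-0. -0. -1.] y [ 0.328  0.945 -0.   ] F [-0.14  0.92  0.09] op 1.002 q [-1.2   0.69 -0.19  1.57  0.16  0.9  -0.22]
```

>>> play_rows(
  targets=[
    [[0,0,-0.137],[0.87,-0.73,0.2],0],
    [[0,0,-0.137],[0.87,-0.73,0],0],
    [[0,0,-0.137],[0.87,-0.73,0],0],
    [[0,0,-0.137],[0.87,-0.73,0],0],
    [[0,0,-0.137],[0.87,-0.73,0],0],
  ],
)

```text
clock: 0.85
tool_pos: [0.38, 0.4433, 0.2347]
eef_rot: [0.347, 0.616, -0.346, 0.616]
contact_force: [0.1, 0.2, -0.0]
opening: 1.002
```

>>> play_rows(
  targets=[
    [[0,0,-0.137],[0.87,-0.73,0],0],
    [[0,0,-0.137],[0.87,-0.73,0],0],
    [[0,0,-0.137],[0.87,-0.73,0],0],
    [[0,0,-0.137],[0.87,-0.73,0],0],
    [[0,0,0],[0,0,0],0],
  ],
)

```text
clock: 1.35
tool_pos: [0.5242, 0.3203, 0.2348]
eef_rot: [0.503, 0.495, -0.502, 0.5]
contact_force: [-0.7, -0.6, 0.9]
opening: 1.001
```

```bash
cat > w.py <<'E'
import sys; from plant import r; import cv2; exec(open("st.py").read())
d=r.snapshot(sys.argv[1]); cv2.imwrite(f"pics/{sys.argv[2]}.png",d["color"][:,:,::-1])
E
python3 w.py wrist w1
```

```text
t 1.35 pos [0.5242 0.3203 0.2348] x [ 0.005 -0.005 -1.   ] y [ 1.    -0.01   0.005] F [-0.66 -0.57  0.87] op 1.001 q [-0.7   0.66  0.13  1.6  -0.1   0.88 -0.55]
```

View pics/w1.png

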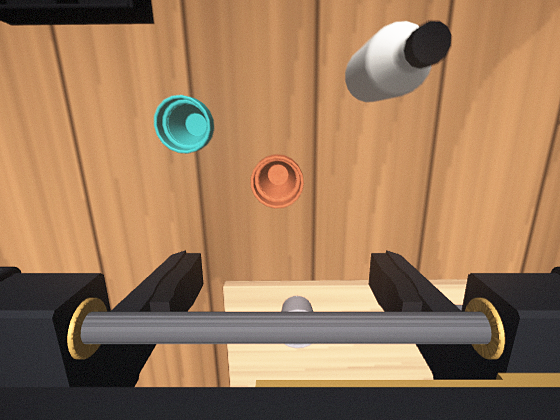

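```bash
cat > fw.py <<'E'
import sys; from plant import r; from h import *
exec(open("st.py").read())
z=float(sys.argv[1]); g=(float(sys.argv[2]),float(sys.argv[3]))
d=r.snapshot("wrist")
thr=lambda p:(p[:,:,0]/(p[:,:,1]+1)>float(sys.argv[5]))
print(proj(d,[*g,z+.05]),fit(d,z,g,thr,h=45,name=sys.argv[4]))
E
python3 fw.py 0 .5165 .328 pics/fw1.png 1.7 2>/dev/null
```

```text
t 1.4 pos [0.521  0.324  0.2344] x [ 0.002 -0.002 -1.   ] y [ 1.    -0.003  0.002] F [-0.39 -0.2   0.38] op 0.998 q [-0.7   0.66  0.13  1.6  -0.1   0.88 -0.55]
[[281.10695659 185.58040339]] (array([0.51589503, 0.32893882]), np.float64(1018.3530334486736), np.float64(1243.0))
```

View pics/fw1.png

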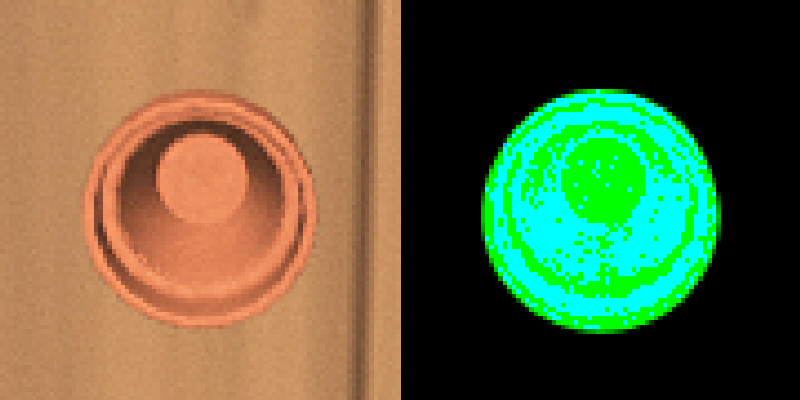

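>>> play_rows(
  targets=[
    [[0,0,0],[0,0,0],0],
    [[0,0,0],[0,0,0],0],
    [[0,0,0],[0,0,0],0],
  ],
)

```text
clock: 1.75
tool_pos: [0.5169, 0.329, 0.2345]
eef_rot: [0.498, 0.502, -0.498, 0.501]
contact_force: [0.1, -0.4, 0.2]
opening: 0.998
```

```bash
python3 fw.py 0 .5165 .328 pics/fw2.png 1.55 2>/dev/null;python3 fw.py 0 .5165 .328 pics/fw2.png 1.5 2>/dev/null
```

```text
t 1.75 pos [0.5169 0.329  0.2345] x [-0.     0.001 -1.   ] y [ 1.     0.007 -0.   ] F [ 0.07 -0.36  0.17] op 0.998 q [-0.71  0.66  0.12  1.61 -0.1   0.88 -0.55]
[[285.12796215 190.34153128]] (array([0.51630972, 0.32884366]), np.float64(69.50685121107267), np.float64(2181.0))
t 1.8 pos [0.5171 0.3288 0.2345] x [-0.  0. -1.] y [ 1.     0.006 -0.   ] F [-0.01  0.38 -0.  ] op 1.003 q [-0.71  0.66  0.12  1.61 -0.1   0.88 -0.55]
[[284.89389975 190.0777947 ]] (array([0.51629636, 0.32883579]), np.float64(31.315263360246057), np.float64(2230.0))
```

View pics/fw2.png

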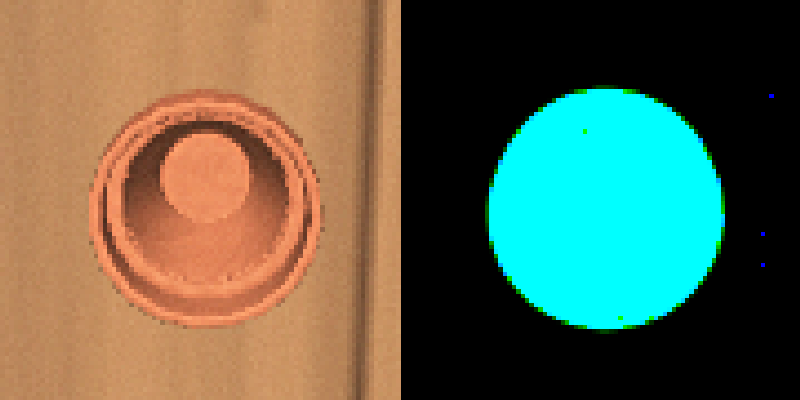

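>>> play_rows(
  targets=[
    [[0,0,0],[-0.02,0,-0.9],0],
    [[0,0,0],[0,0,-0.9],0],
    [[0,0,0],[0,0,-0.9],0],
    [[0,0,0],[0,0,-0.9],0],
    [[0,0,0],[0,0,-0.56],0],
  ],
)

```text
clock: 2.35
tool_pos: [0.5157, 0.3274, 0.0655]
eef_rot: [0.498, 0.501, -0.5, 0.501]
contact_force: [-0.0, -0.2, -0.4]
opening: 1.0
```

>>> play_rows(
  targets=[
    [[0,0,0],[0,0,0],0],
    [[0,0,0],[0,0,0],0],
    [[0,0,0],[0,0,0],0],
  ],
)

```text
clock: 2.65
tool_pos: [0.5182, 0.3285, 0.0697]
eef_rot: [0.5, 0.501, -0.498, 0.501]
contact_force: [-0.2, -0.1, -0.2]
opening: 1.001
```

```bash
python3 w.py wrist w3; python3 w.py scene s3
```

```text
t 2.65 pos [0.5182 0.3285 0.0697] x [ 0.003  0.002 -1.   ] y [1.    0.004 0.003] F [-0.15 -0.06 -0.18] op 1.001 q [-0.68  0.89  0.08  1.73 -0.12  0.53 -0.53]
t 2.7 pos [0.5183 0.3285 0.0698] x [ 0.003  0.002 -1.   ] y [1.    0.004 0.003] F [ 0.18 -0.55  0.5 ] op 0.999 q [-0.68  0.89  0.08  1.73 -0.12  0.53 -0.53]
```

View pics/w3.png

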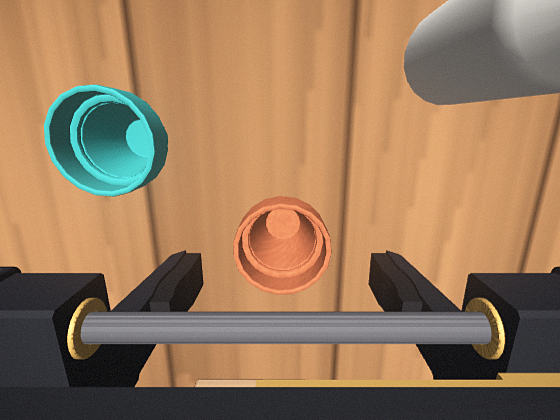

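View pics/s3.png

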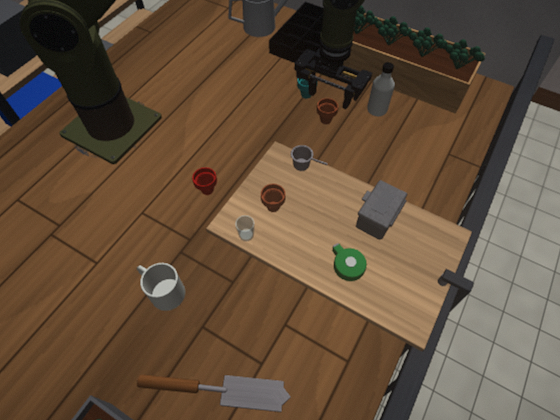

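Run:
```python
from plant import r; from h import *
exec(open("st.py").read())
p=s["tool_pos"]
for n in("scene","wrist","top"):
    d=r.snapshot(n)
    for o in(0,.025):
      for e in(-.044,0,.044): print(n,o,e,proj(d,p+M[:,0]*o+M[:,1]*e).round(0))
    cv2.imwrite(f"pics/c_{n}.png",cv2.resize(d["color"][40:160,250:410,::-1] if n=="scene" else d["color"][160:280,80:240,::-1],(800,600),interpolation=cv2.INTER_CUBIC))
```

```text
t 2.75 pos [0.5182 0.3284 0.0697] x [ 0.003  0.002 -1.   ] y [1.    0.004 0.003] F [ 0.28  0.05 -0.08] op 1.001 q [-0.68  0.89  0.08  1.73 -0.12  0.53 -0.53]
scene 0 -0.044 [[315.  97.]]
scene 0 0 [[329. 102.]]
scene 0 0.044 [[343. 108.]]
scene 0.025 -0.044 [[314. 103.]]
scene 0.025 0 [[328. 109.]]
scene 0.025 0.044 [[342. 115.]]
wrist 0 -0.044 [[208. 258.]]
wrist 0 0 [[286. 258.]]
wrist 0 0.044 [[364. 258.]]
wrist 0.025 -0.044 [[217. 242.]]
wrist 0.025 0 [[286. 242.]]
wrist 0.025 0.044 [[354. 242.]]
top 0 -0.044 [[165. 236.]]
top 0 0 [[166. 220.]]
top 0 0.044 [[166. 205.]]
top 0.025 -0.044 [[167. 236.]]
top 0.025 0 [[167. 221.]]
top 0.025 0.044 [[168. 206.]]
```

View pics/c_scene.png

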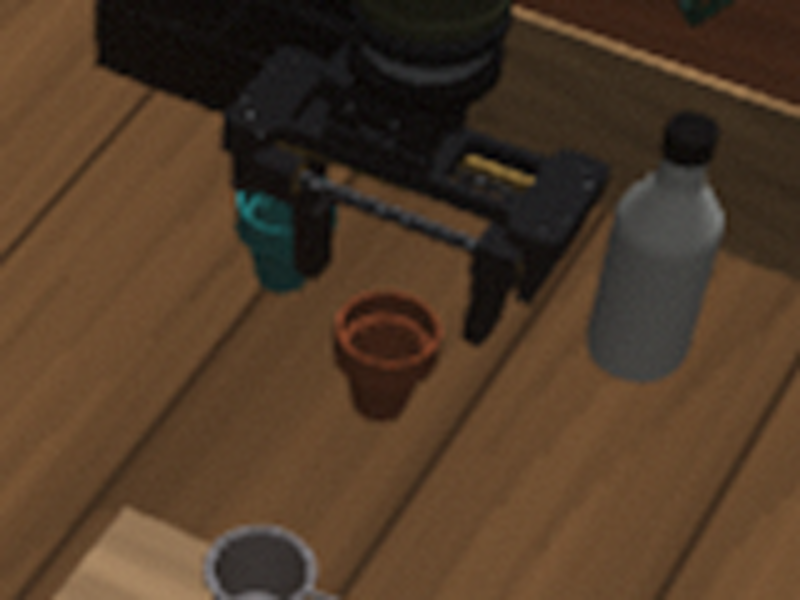

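View pics/c_top.png

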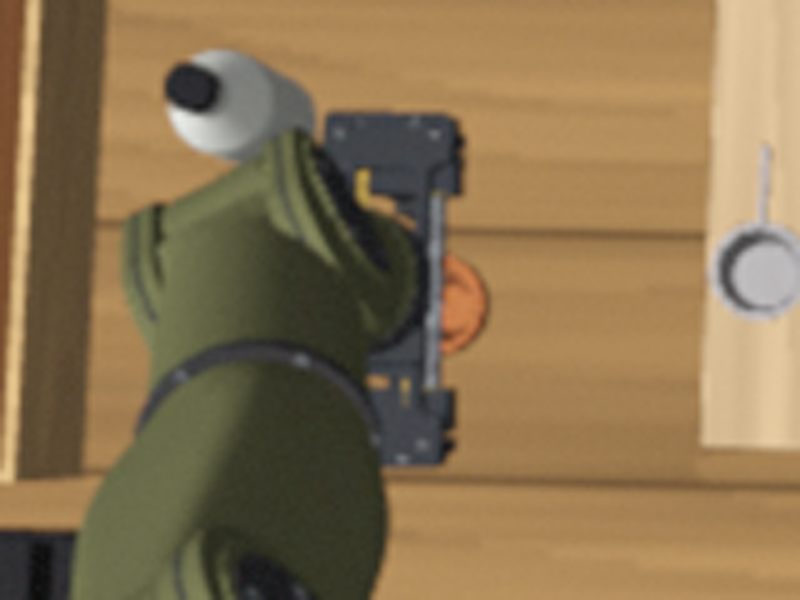

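```bash
cat > ov.py <<'E'
from plant import r; from h import *
import sys
exec(open("st.py").read())
p=s["tool_pos"]; k=float(sys.argv[1]) if len(sys.argv)>1 else .044
out=[]
for n,(u,v,w,hh) in(("scene",(300,80,60,45)),("wrist",(160,215,240,180))):
    d=r.snapshot(n); f=800/w*.5
    c=cv2.resize(np.ascontiguousarray(d["color"][v:v+hh,u:u+w,::-1]),(800,600),interpolation=cv2.INTER_CUBIC); f=800/w
    c=cv2.convertScaleAbs(c,alpha=2.2,beta=10)
    for sg in(-1,1):
      for o,col in((0,(0,255,0)),(.006,(255,255,0)),(.025,(0,0,255))):
        a,b=[tuple(int(t) for t in ((proj(d,p+M[:,0]*o+M[:,1]*sg*k+M[:,2]*zz)[0]-[u,v]+.5)*f)) for zz in(-.009,.009)]
        cv2.line(c,a,b,col,2)
    cv2.imwrite(f"pics/ov_{n}_{sys.argv[2] if len(sys.argv)>2 else 0}.png",c)
E
python3 ov.py
```

```text
t 2.9 pos [0.5176 0.3281 0.069 ] x [ 0.001  0.001 -1.   ] y [1.    0.004 0.001] F [-0.31  0.09 -0.03] op 0.998 q [-0.68  0.89  0.08  1.73 -0.12  0.53 -0.53]
```

View pics/ov_scene_0.png

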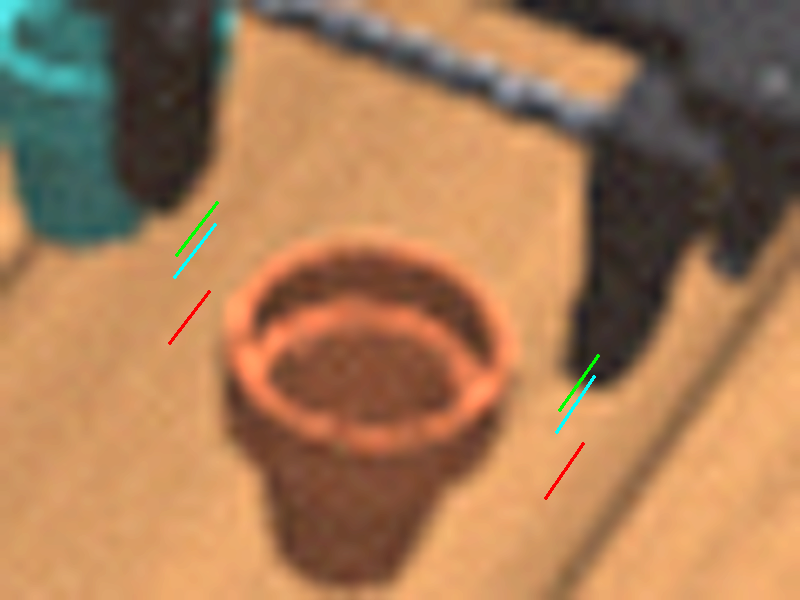

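View pics/ov_wrist_0.png

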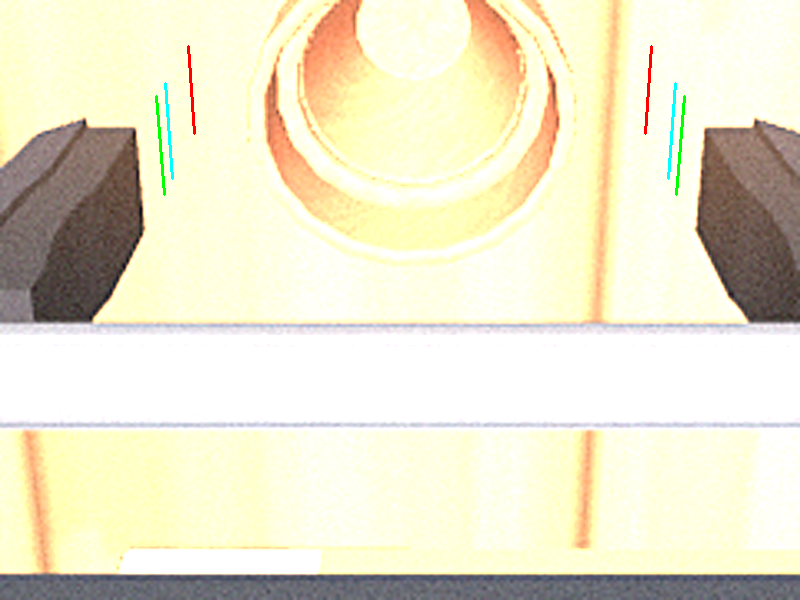

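>>> play_rows(
  targets=[
    [[0,0,0],[0,0,0],130],
    [[0,0,0],[0,0,0],130],
    [[0,0,0],[0,0,0],130],
    [[0,0,0],[0,0,0],130],
    [[0,0,0],[0,0,0],130],
  ],
  newtons=8,
)

```text
clock: 3.5
tool_pos: [0.5172, 0.3277, 0.068]
eef_rot: [0.499, 0.501, -0.499, 0.501]
contact_force: [-0.6, -0.0, 0.7]
opening: 0.572
```

```bash
python3 ov.py .03 1
```

```text
t 3.5 pos [0.5172 0.3277 0.068 ] x [ 0. -0. -1.] y [1.    0.004 0.   ] F [-0.6  -0.02  0.74] op 0.572 q [-0.68  0.89  0.08  1.73 -0.12  0.53 -0.53]
```

View pics/ov_scene_1.png

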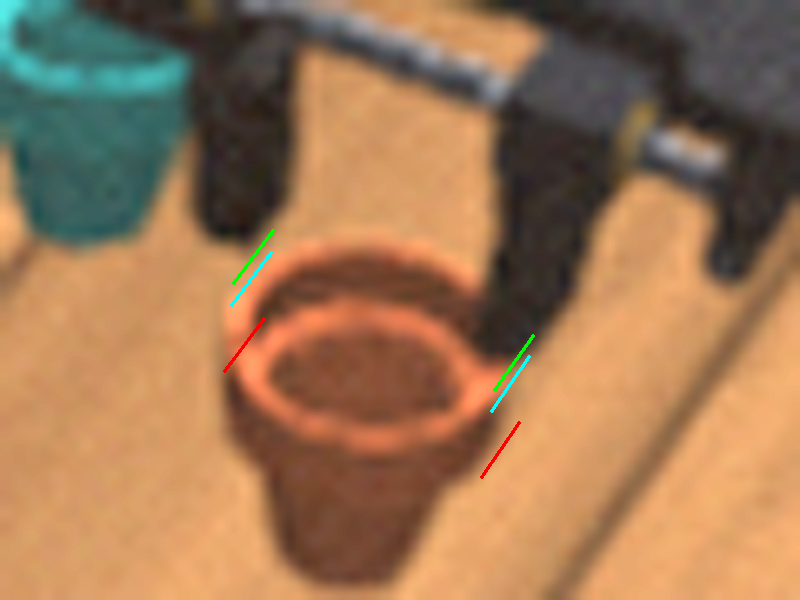

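View pics/ov_wrist_1.png

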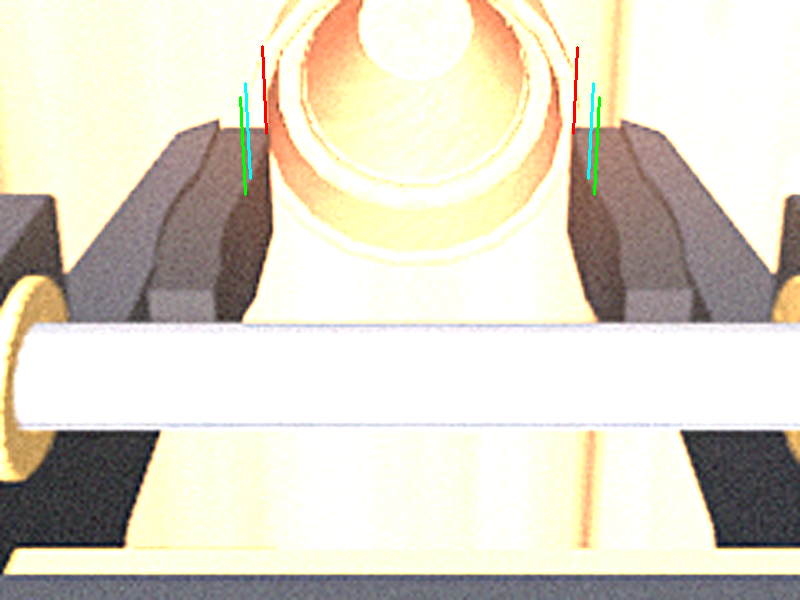

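>>> play_rows(
  targets=[
    [[0,0,0],[0,0,0],0],
    [[0,0,0],[0,0,0],0],
    [[0,0,0],[0,0,0],0],
    [[0,0,0],[0,0,0],0],
    [[0,0,0],[0,0,-0.6],0],
  ],
)

```text
clock: 4.1
tool_pos: [0.5195, 0.3292, 0.0464]
eef_rot: [0.501, 0.5, -0.497, 0.501]
contact_force: [0.5, -0.4, -0.3]
opening: 0.925
```

>>> play_rows(
  targets=[
    [[0,0,0],[0,0,0],0],
    [[0,0,0],[0,0,0],0],
    [[0,0,0],[0,0,0],0],
  ],
)

```text
clock: 4.4
tool_pos: [0.5176, 0.3279, 0.0447]
eef_rot: [0.499, 0.501, -0.499, 0.501]
contact_force: [0.2, -0.2, -1.0]
opening: 1.0
```

```bash
python3 ov.py .044 2
```

```text
t 4.4 pos [0.5176 0.3279 0.0447] x [ 0.001  0.    -1.   ] y [1.    0.004 0.001] F [ 0.16 -0.23 -1.03] op 1.0 q [-0.68  0.92  0.07  1.73 -0.12  0.49 -0.52]
```

View pics/ov_scene_2.png

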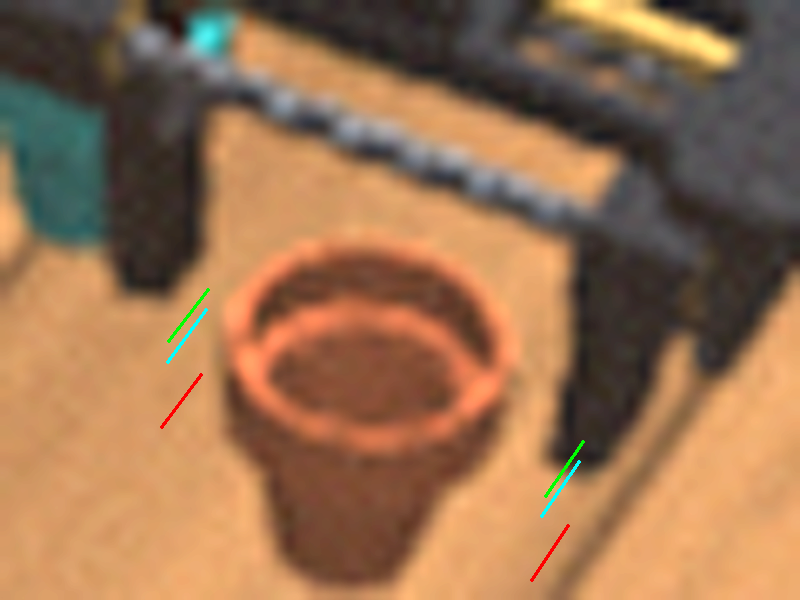

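View pics/ov_wrist_2.png

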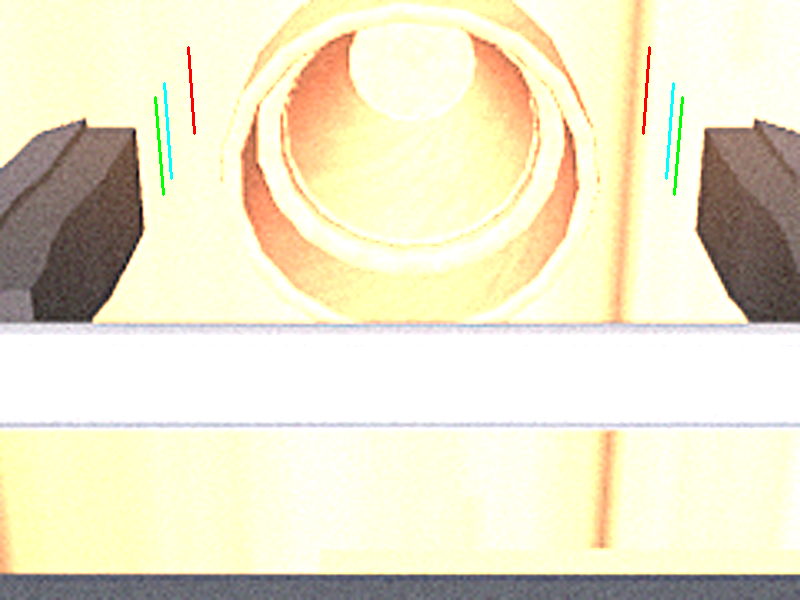

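>>> play_rows(
  targets=[
    [[0,0,0],[-0.03,0.02,-0.18],0],
    [[0,0,0],[0,0,-0.17],0],
    [[0,0,0],[0,0,0],0],
    [[0,0,0],[0,0,0],0],
    [[0,0,0],[0,0,0],0],
  ],
)

```text
clock: 5.0
tool_pos: [0.516, 0.3285, 0.03]
eef_rot: [0.499, 0.501, -0.499, 0.501]
contact_force: [-1.3, -0.1, 0.6]
opening: 0.997
```

```bash
python3 ov.py .044 3
```

```text
t 5.0 pos [0.516  0.3285 0.03  ] x [ 0. -0. -1.] y [1.    0.004 0.   ] F [-1.32 -0.13  0.59] op 0.997 q [-0.68  0.95  0.07  1.74 -0.13  0.46 -0.52]
```

View pics/ov_scene_3.png

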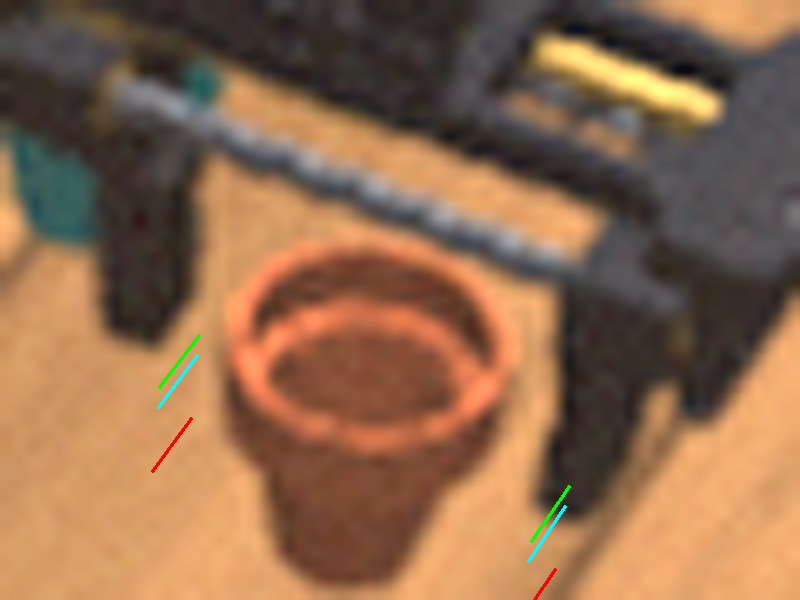

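View pics/ov_wrist_3.png

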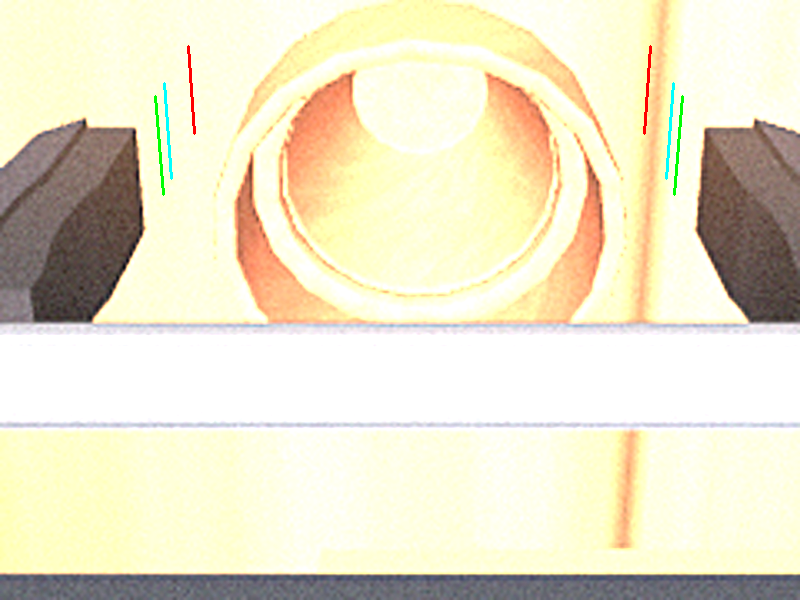

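>>> play_rows(
  targets=[
    [[0,0,0],[0,0,0],255],
    [[0,0,0],[0,0,0],255],
    [[0,0,0],[0,0,0],255],
    [[0,0,0],[0,0,0],255],
    [[0,0,0],[0,0,0],255],
  ],
  newtons=15,
)

```text
clock: 5.6
tool_pos: [0.516, 0.3285, 0.0301]
eef_rot: [0.499, 0.501, -0.499, 0.501]
contact_force: [0.5, -0.2, 0.3]
opening: 0.661
```

>>> play_rows(
  targets=[
    [[0,0,0],[0,0,0],255],
    [[0,0,0],[0,0,0],255],
  ],
)

```text
clock: 5.8
tool_pos: [0.516, 0.3286, 0.0301]
eef_rot: [0.499, 0.501, -0.499, 0.501]
contact_force: [-0.6, 0.3, 0.7]
opening: 0.667
```

```bash
python3 ov.py .0295 4
```

```text
t 5.8 pos [0.516  0.3286 0.0301] x [ 0.  0. -1.] y [1.    0.004 0.   ] F [-0.57  0.31  0.71] op 0.667 q [-0.68  0.95  0.07  1.74 -0.13  0.46 -0.52]
```

View pics/ov_scene_4.png

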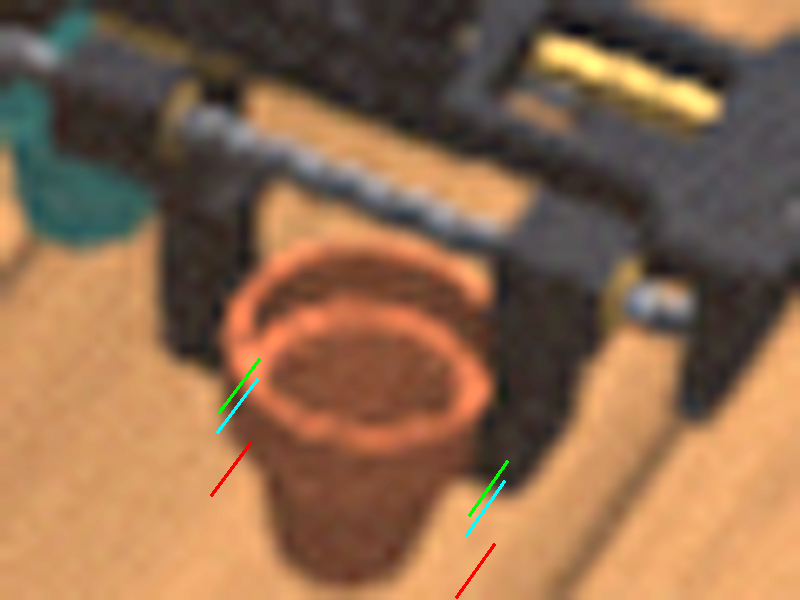

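View pics/ov_wrist_4.png

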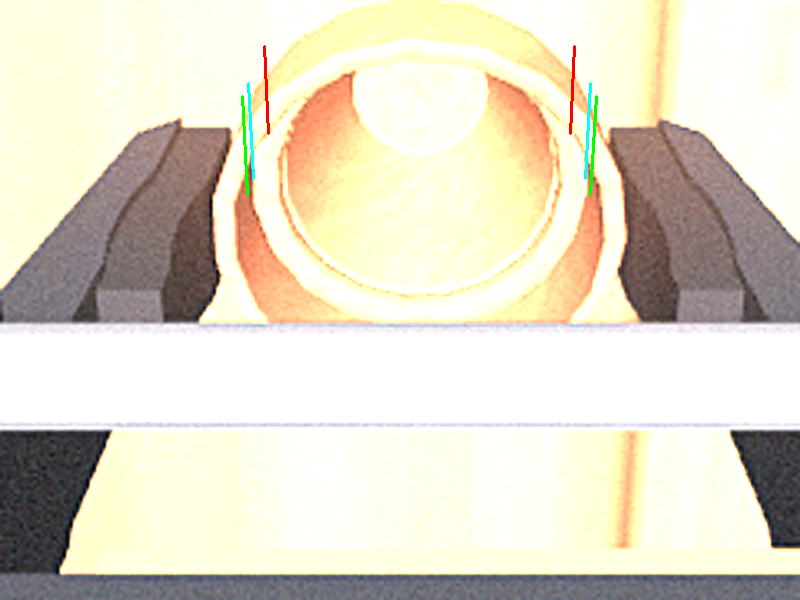

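>>> play_rows(
  targets=[
    [[0,0,0],[0,0,0.3],255],
    [[0,0,0],[0,0,0.6],255],
    [[0,0,0],[0,0,0.8],255],
    [[0,0,0],[0,0,0.8],255],
    [[0,0,0],[0,0,0.5],255],
  ],
  newtons=20,
)

```text
clock: 6.4
tool_pos: [0.5168, 0.329, 0.1532]
eef_rot: [0.5, 0.501, -0.498, 0.501]
contact_force: [0.6, 0.5, -1.1]
opening: 0.665
```

```bash
python3 w.py wrist w5;python3 w.py scene s5
```

```text
t 6.4 pos [0.5168 0.329  0.1532] x [ 0.003  0.002 -1.   ] y [1.    0.004 0.003] F [ 0.57  0.53 -1.07] op 0.665 q [-0.7   0.76  0.1   1.69 -0.11  0.69 -0.54]
t 6.45 pos [0.5182 0.3298 0.1558] x [ 0.006  0.004 -1.   ] y [1.    0.004 0.007] F [1.04 0.82 0.89] op 0.664 q [-0.7   0.76  0.1   1.68 -0.11  0.7  -0.54]
```

View pics/w5.png

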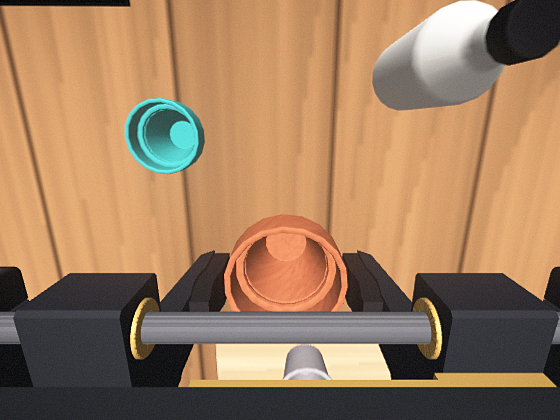

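View pics/s5.png

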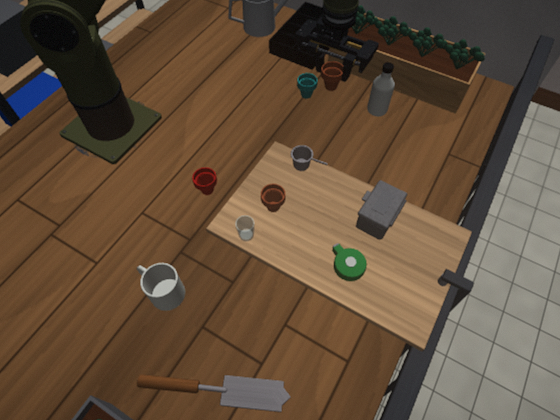

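Pot is held (rim at ~(288,270) in the wrist view, still level). Carry it past the lower pot so that the wrist camera sees it unobstructed.

>>> play_rows(
  targets=[
    [[0,0,0],[0.06,-0.5,0],255],
    [[0,0,0],[0.06,-0.9,0],255],
    [[0,0,0],[0.06,-0.9,0],255],
    [[0,0,0],[0.06,-0.9,0],255],
    [[0,0,0],[0.06,-0.9,0],255],
  ],
)

```text
clock: 7.0
tool_pos: [0.5271, 0.163, 0.1492]
eef_rot: [0.498, 0.501, -0.499, 0.501]
contact_force: [1.4, -0.1, -0.7]
opening: 0.665
```

>>> play_rows(
  targets=[
    [[0,0,0],[0.06,-0.9,0],255],
    [[0,0,0],[0.06,-0.9,0],255],
    [[0,0,0],[0.06,-0.9,0],255],
    [[0,0,0],[0.06,-0.9,0],255],
    [[0,0,0],[0.06,-0.9,0],255],
  ],
)

```text
clock: 7.5
tool_pos: [0.5391, -0.0169, 0.1493]
eef_rot: [0.499, 0.501, -0.499, 0.501]
contact_force: [0.9, 0.0, -0.2]
opening: 0.665
```

>>> play_rows(
  targets=[
    [[0,0,0],[0.06,-0.9,0],255],
    [[0,0,0],[0.04,-0.9,0],255],
    [[0,0,0],[0,-0.3,0],255],
    [[0,0,0],[0,0,0],255],
    [[0,0,0],[0,0,0],255],
  ],
)

```text
clock: 8.0
tool_pos: [0.5436, -0.0976, 0.1495]
eef_rot: [0.499, 0.502, -0.498, 0.501]
contact_force: [0.4, 0.7, -0.2]
opening: 0.662
```

>>> play_rows(
  targets=[
    [[0,0,0],[0,0,0],255],
    [[0,0,0],[0,0,0],255],
    [[0,0,0],[0,0,0],255],
  ],
)

```text
clock: 8.3
tool_pos: [0.5441, -0.0981, 0.15]
eef_rot: [0.499, 0.502, -0.498, 0.501]
contact_force: [-0.5, -0.8, -0.7]
opening: 0.664
```

```bash
python3 w.py wrist w6; python3 fw.py .018 .5435 -.009 pics/fw6.png 1.55 2>/dev/null
```

```text
t 8.3 pos [ 0.5441 -0.0981  0.15  ] x [ 0.     0.001 -1.   ] y [1.    0.006 0.   ] F [-0.46 -0.75 -0.71] op 0.664 q [ 0.1   0.7  -0.01  1.87  0.01  0.58  0.09]
t 8.35 pos [ 0.544  -0.0985  0.15  ] x [ 0.  0. -1.] y [1.    0.006 0.   ] F [ 0.42 -1.06 -1.42] op 0.663 q [ 0.1   0.7  -0.01  1.86  0.01  0.58  0.09]
[[285.34815049  99.88467595]] (array([ 0.54396484, -0.00891679]), np.float64(569.3785313341023), np.float64(5208.0))
```

View pics/w6.png

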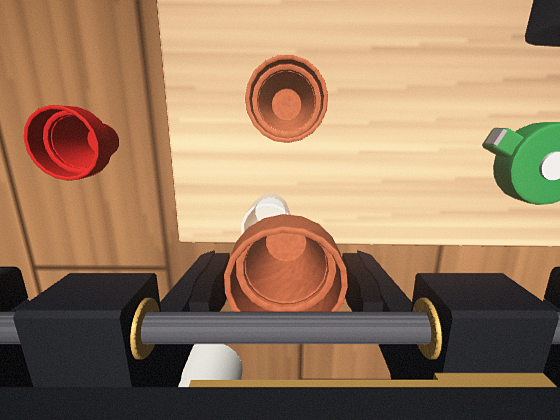

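View pics/fw6.png

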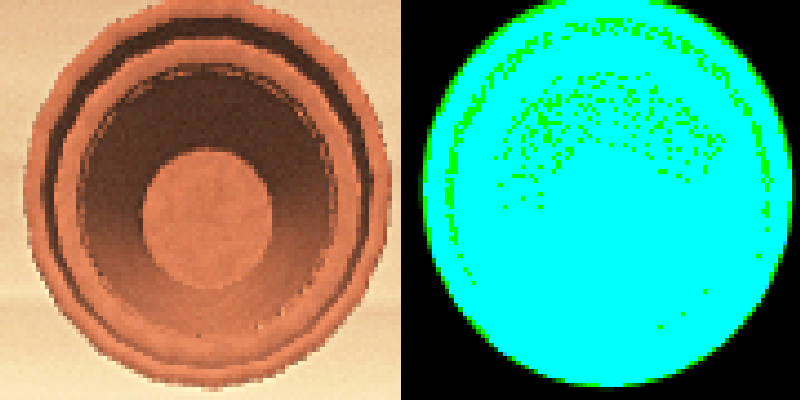

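```bash
sed -i 's/h=45/h=60/' fw.py; python3 fw.py .018 .5435 -.009 pics/fw7.png 1.5 2>/dev/null
```

```text
t 8.4 pos [ 0.544  -0.0988  0.1501] x [ 0.  0. -1.] y [1.    0.005 0.   ] F [-0.21 -0.1  -0.07] op 0.662 q [ 0.1   0.7  -0.01  1.86  0.01  0.58  0.09]
[[285.31653901  99.43843364]] (array([ 0.54409161, -0.00945013]), np.float64(335.6152864282968), np.float64(5466.0))
```

>>> play_rows(
  targets=[
    [[0,0,0],[0,0.6,0],255],
    [[0,0,0],[0,0.8,0],255],
    [[0,0,0],[0,0.6,0],255],
    [[0,0,0],[0,0.23,-0.3],255],
    [[0,0,0],[0,0,-0.4],255],
  ],
)

```text
clock: 8.95
tool_pos: [0.5446, -0.0084, 0.1218]
eef_rot: [0.499, 0.501, -0.498, 0.502]
contact_force: [0.1, -0.1, -0.5]
opening: 0.664
```

>>> play_rows(
  targets=[
    [[0,0,0],[0,0,0],255],
    [[0,0,0],[0,0,0],255],
    [[0,0,0],[0,0,0],255],
    [[0,0,0],[0,0,0],255],
  ],
)

```text
clock: 9.35
tool_pos: [0.5444, -0.0109, 0.1225]
eef_rot: [0.499, 0.5, -0.499, 0.501]
contact_force: [0.3, 0.2, -1.1]
opening: 0.665
```

```bash
cat > sc.py <<'E'
import sys; exec(open("st.py").read())
import cv2
d=r.snapshot("scene")["color"]; u,v,w,h=[int(a) for a in sys.argv[2:6]]
cv2.imwrite(f"pics/{sys.argv[1]}.png",cv2.convertScaleAbs(cv2.resize(d[v:v+h,u:u+w,::-1],(800,600),interpolation=cv2.INTER_CUBIC),alpha=1.8,beta=10))
E
python3 sc.py s8 220 120 120 90
```

```text
t 9.35 pos [ 0.5444 -0.0109  0.1225] x [ 0.001 -0.    -1.   ] y [1.    0.003 0.001] F [ 0.31  0.21 -1.07] op 0.665 q [-0.07  0.74  0.01  1.91 -0.02  0.49 -0.04]
```

View pics/s8.png

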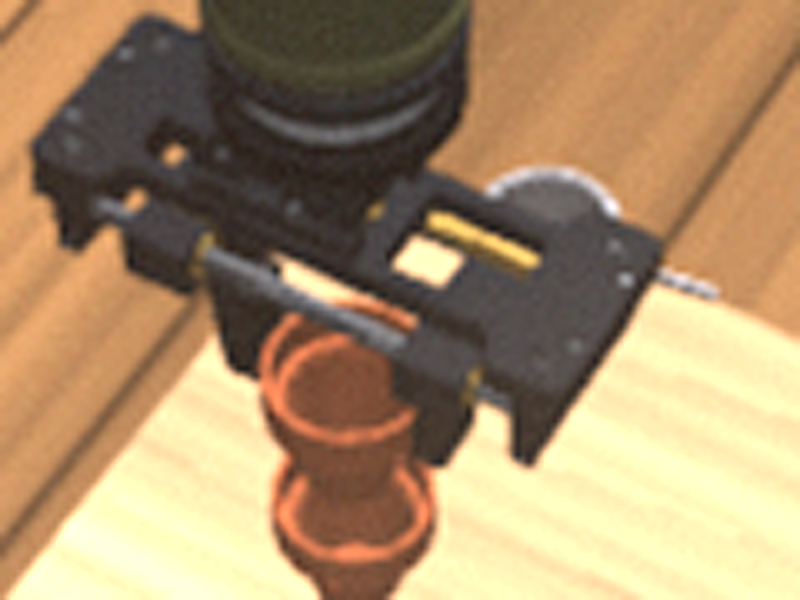

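>>> play_rows(
  targets=[
    [[0,0,0],[0,0.02,-0.2],255],
    [[0,0,0],[0,0,-0.25],255],
    [[0,0,0],[0,0,-0.15],255],
    [[0,0,0],[0,0,0],255],
    [[0,0,0],[0,0,0],255],
  ],
)

```text
clock: 9.9
tool_pos: [0.5438, -0.0095, 0.0977]
eef_rot: [0.499, 0.501, -0.499, 0.501]
contact_force: [0.1, -0.6, -1.0]
opening: 0.662
```

>>> play_rows(
  targets=[
    [[0,0,0],[0,0,0],255],
    [[0,0,0],[0,0,0],255],
  ],
)

```text
clock: 10.1
tool_pos: [0.5442, -0.0095, 0.0983]
eef_rot: [0.499, 0.501, -0.499, 0.501]
contact_force: [-0.9, -0.3, -0.3]
opening: 0.658
```

```bash
python3 sc.py s9 240 140 80 60; python3 st.py
```

```text
t 10.1 pos [ 0.5442 -0.0095  0.0983] x [ 0.001  0.    -1.   ] y [1.    0.004 0.001] F [-0.85 -0.26 -0.25] op 0.658 q [-0.07  0.78  0.01  1.92 -0.02  0.44 -0.05]
t 10.15 pos [ 0.5442 -0.0095  0.0983] x [ 0.001  0.    -1.   ] y [1.    0.004 0.001] F [ 0.4   0.23 -0.82] op 0.667 q [-0.07  0.78  0.01  1.92 -0.02  0.44 -0.05]
```

View pics/s9.png

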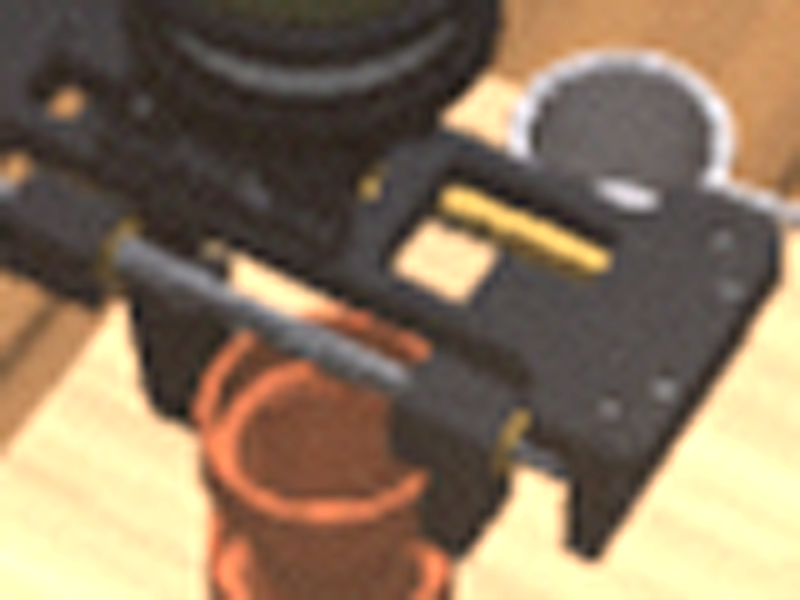

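>>> play_rows(
  targets=[
    [[0,0,0],[0,0,-0.15],255],
    [[0,0,0],[0,0,-0.2],255],
    [[0,0,0],[0,0,-0.15],255],
    [[0,0,0],[0,0,0],255],
    [[0,0,0],[0,0,0],255],
  ],
)

```text
clock: 10.65
tool_pos: [0.5437, -0.0095, 0.0777]
eef_rot: [0.499, 0.501, -0.499, 0.501]
contact_force: [0.4, -0.3, -0.9]
opening: 0.666
```

>>> play_rows(
  targets=[
    [[0,0,0],[0,0,-0.08],255],
    [[0,0,0],[0,0,-0.07],255],
    [[0,0,0],[0,0,0],255],
    [[0,0,0],[0,0,0],255],
  ],
)

```text
clock: 11.05
tool_pos: [0.544, -0.0095, 0.072]
eef_rot: [0.499, 0.501, -0.499, 0.501]
contact_force: [0.1, -0.7, -0.2]
opening: 0.662
```

```bash
python3 sc.py s10 250 165 60 45; python3 st.py
```

```text
t 11.05 pos [ 0.544  -0.0095  0.072 ] x [ 0.  0. -1.] y [1.    0.004 0.   ] F [ 0.15 -0.7  -0.19] op 0.662 q [-0.07  0.82  0.01  1.94 -0.02  0.38 -0.05]
t 11.1 pos [ 0.544  -0.0094  0.0721] x [ 0.  0. -1.] y [1.    0.004 0.   ] F [ 0.06  0.55 -0.99] op 0.668 q [-0.07  0.82  0.01  1.94 -0.02  0.38 -0.05]
```

View pics/s10.png

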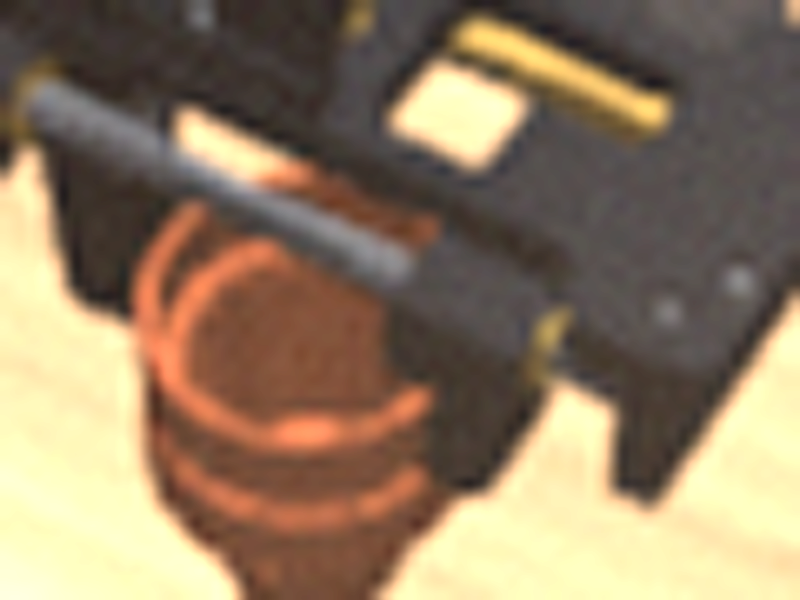

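>>> play_rows(
  targets=[
    [[0,0,0],[0,0,-0.03],255],
    [[0,0,0],[0,0,-0.02],255],
    [[0,0,0],[0,0,0],255],
    [[0,0,0],[0,0,0],255],
  ],
)

```text
clock: 11.5
tool_pos: [0.544, -0.0095, 0.07]
eef_rot: [0.499, 0.501, -0.499, 0.501]
contact_force: [0.8, -0.2, -0.8]
opening: 0.663
```

>>> play_rows(
  targets=[
    [[0,0,0],[0,0,-0.02],255],
    [[0,0,0],[0,0,0],255],
    [[0,0,0],[0,0,0],255],
  ],
)

```text
clock: 11.8
tool_pos: [0.5439, -0.0094, 0.0692]
eef_rot: [0.499, 0.501, -0.499, 0.501]
contact_force: [0.5, -0.3, -0.7]
opening: 0.665
```

>>> play_rows(
  targets=[
    [[0,0,0],[0,0,-0.02],255],
    [[0,0,0],[0,0,0],255],
    [[0,0,0],[0,0,0],255],
  ],
)

```text
clock: 12.1
tool_pos: [0.5439, -0.0095, 0.0684]
eef_rot: [0.499, 0.501, -0.499, 0.501]
contact_force: [-0.8, -0.1, -1.0]
opening: 0.665
```

```bash
python3 sc.py s11 250 165 60 45; for i in 1 2 3; do python3 w.py wrist w11; done
```

```text
t 12.1 pos [ 0.5439 -0.0095  0.0684] x [ 0.  0. -1.] y [1.    0.004 0.   ] F [-0.83 -0.14 -1.03] op 0.665 q [-0.07  0.83  0.01  1.94 -0.02  0.38 -0.05]
t 12.15 pos [ 0.544  -0.0095  0.0685] x [ 0.  0. -1.] y [1.    0.004 0.   ] F [-0.87 -0.51 -0.72] op 0.661 q [-0.07  0.83  0.01  1.94 -0.02  0.38 -0.05]
t 12.2 pos [ 0.5439 -0.0095  0.0684] x [ 0.  0. -1.] y [1.    0.004 0.   ] F [-0.06 -0.18 -1.17] op 0.661 q [-0.07  0.83  0.01  1.94 -0.02  0.38 -0.05]
t 12.25 pos [ 0.544  -0.0095  0.0685] x [ 0.  0. -1.] y [1.    0.004 0.   ] F [-0.61  0.64 -0.5 ] op 0.664 q [-0.07  0.83  0.01  1.94 -0.02  0.38 -0.05]
```

View pics/s11.png

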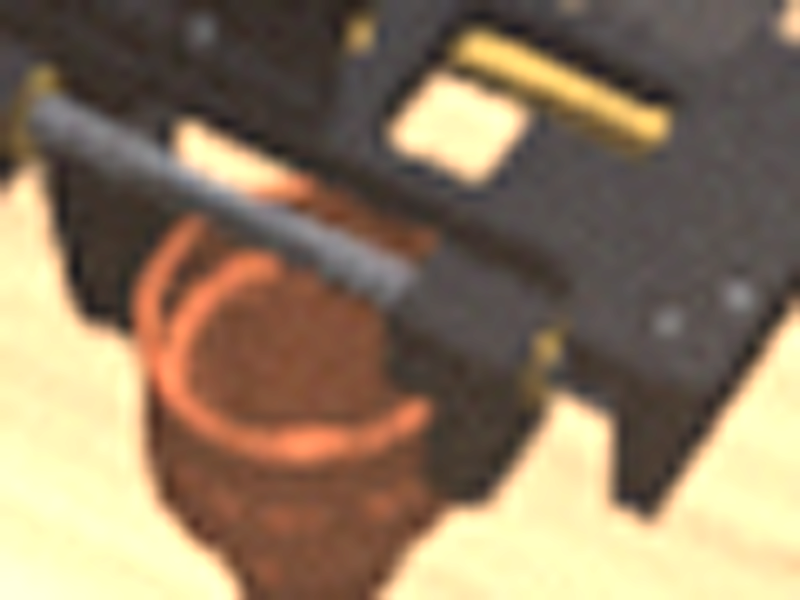

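>>> play_rows(
  targets=[
    [[0,0,0],[0,0,-0.01],255],
    [[0,0,0],[0,0,0],60],
    [[0,0,0],[0,0,0],60],
    [[0,0,0],[0,0,0],0],
    [[0,0,0],[0,0,0],0],
  ],
)

```text
clock: 12.8
tool_pos: [0.544, -0.0094, 0.0681]
eef_rot: [0.499, 0.501, -0.499, 0.501]
contact_force: [-0.5, -0.3, -0.0]
opening: 0.924
```

>>> play_rows(
  targets=[
    [[0,0,0],[0,0,0],0],
    [[0,0,0],[0,0,0],0],
    [[0,0,0],[0,0,0],0],
  ],
)

```text
clock: 13.1
tool_pos: [0.544, -0.0095, 0.0681]
eef_rot: [0.499, 0.501, -0.499, 0.501]
contact_force: [0.3, 0.2, 0.6]
opening: 0.999
```

```bash
python3 sc.py s12 250 165 60 45; python3 w.py wrist w12
```

```text
t 13.1 pos [ 0.544  -0.0095  0.0681] x [ 0.  0. -1.] y [1.    0.004 0.   ] F [0.31 0.24 0.62] op 0.999 q [-0.07  0.83  0.01  1.94 -0.02  0.37 -0.05]
t 13.15 pos [ 0.5439 -0.0095  0.0681] x [ 0. -0. -1.] y [1.    0.004 0.   ] F [ 1.19  0.73 -0.29] op 1.001 q [-0.07  0.83  0.01  1.94 -0.02  0.37 -0.05]
```

View pics/s12.png

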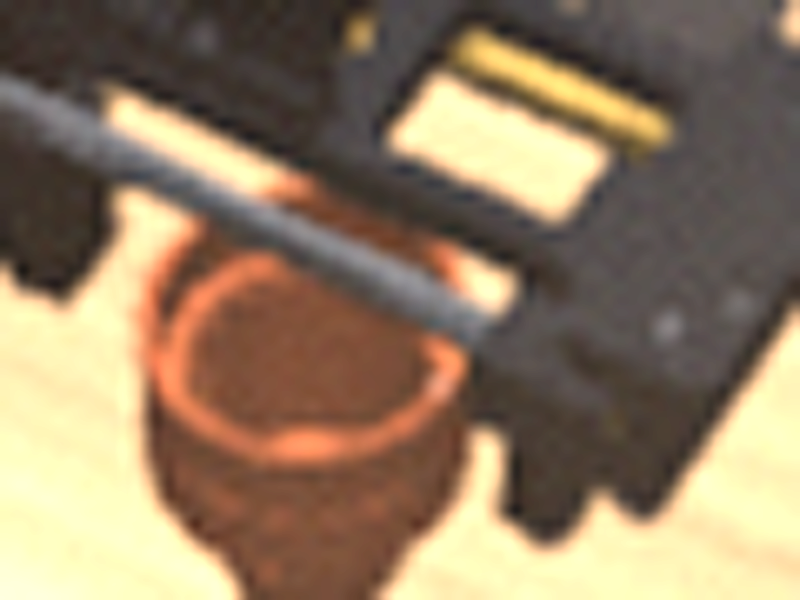

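View pics/w12.png

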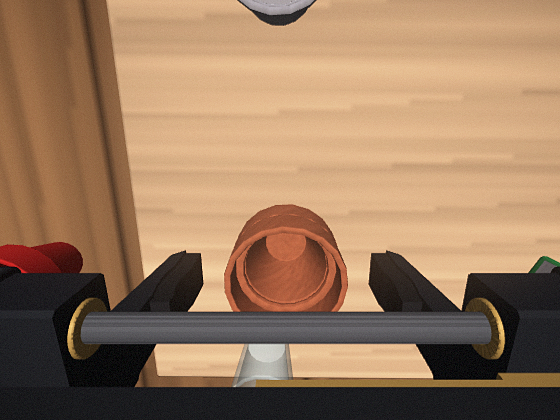

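Run:
```python
from plant import r; from h import *
d=r.snapshot("scene"); 
a=np.arctan((328-213.3)/306.6)+np.arcsin(.287)
for (u,v) in((336.7,97.6),(313.1,88.3)):
    o=np.array(d["cam_to_world"])[:3,3]; q=ray(d,u,v,0)
    for z in np.arange(.03,.16,.01):
        p=o+(q-o)*(z-o[2])/(0-o[2]); print(u,z.round(3),p.round(4),"wrist-plane y",round(.4026-(.188-z)*np.tan(a),4))
```

```text
336.7 0.03 [0.5142 0.3951 0.03  ] wrist-plane y 0.2827
336.7 0.04 [0.5179 0.3851 0.04  ] wrist-plane y 0.2903
336.7 0.05 [0.5217 0.3752 0.05  ] wrist-plane y 0.2979
336.7 0.06 [0.5254 0.3652 0.06  ] wrist-plane y 0.3055
336.7 0.07 [0.5292 0.3552 0.07  ] wrist-plane y 0.3131
336.7 0.08 [0.5329 0.3453 0.08  ] wrist-plane y 0.3207
336.7 0.09 [0.5367 0.3353 0.09  ] wrist-plane y 0.3282
336.7 0.1 [0.5404 0.3253 0.1   ] wrist-plane y 0.3358
336.7 0.11 [0.5441 0.3154 0.11  ] wrist-plane y 0.3434
336.7 0.12 [0.5479 0.3054 0.12  ] wrist-plane y 0.351
336.7 0.13 [0.5516 0.2954 0.13  ] wrist-plane y 0.3586
336.7 0.14 [0.5554 0.2854 0.14  ] wrist-plane y 0.3662
336.7 0.15 [0.5591 0.2755 0.15  ] wrist-plane y 0.3738
313.1 0.03 [0.4371 0.3944 0.03  ] wrist-plane y 0.2827
313.1 0.04 [0.4417 0.3844 0.04  ] wrist-plane y 0.2903
313.1 0.05 [0.4463 0.3745 0.05  ] wrist-plane y 0.2979
313.1 0.06 [0.4509 0.3645 0.06  ] wrist-plane y 0.3055
313.1 0.07 [0.4555 0.3546 0.07  ] wrist-plane y 0.3131
313.1 0.08 [0.4602 0.3446 0.08  ] wrist-plane y 0.3207
313.1 0.09 [0.4648 0.3346 0.09  ] wrist-plane y 0.3282
313.1 0.1 [0.4694 0.3247 0.1   ] wrist-plane y 0.3358
313.1 0.11 [0.474  0.3147 0.11  ] wrist-plane y 0.3434
313.1 0.12 [0.4787 0.3048 0.12  ] wrist-plane y 0.351
313.1 0.13 [0.4833 0.2948 0.13  ] wrist-plane y 0.3586
313.1 0.14 [0.4879 0.2848 0.14  ] wrist-plane y 0.3662
313.1 0.15 [0.4925 0.2749 0.15  ] wrist-plane y 0.3738
```

>>> play_rows(
  targets=[
    [[0,0,0],[0,0,-0.15],0],
    [[0,0,0],[0,0,-0.15],0],
    [[0,0,0],[0,0,-0.15],0],
    [[0,0,0],[0,0,-0.05],0],
    [[0,0,0],[0,0,0],0],
  ],
)

```text
clock: 13.75
tool_pos: [0.5436, -0.0095, 0.0475]
eef_rot: [0.499, 0.501, -0.499, 0.501]
contact_force: [0.3, 0.9, -0.3]
opening: 0.996
```

>>> play_rows(
  targets=[
    [[0,0,0],[0,0,-0.05],0],
    [[0,0,0],[0,0,0],0],
    [[0,0,0],[0,0,0],0],
  ],
)

```text
clock: 14.05
tool_pos: [0.5441, -0.0095, 0.0462]
eef_rot: [0.499, 0.501, -0.499, 0.501]
contact_force: [-0.7, 0.5, -1.1]
opening: 1.001
```

```bash
python3 sc.py s13 250 165 60 45; python3 w.py wrist w13
```

```text
t 14.05 pos [ 0.5441 -0.0095  0.0462] x [ 0. -0. -1.] y [1.    0.004 0.   ] F [-0.69  0.51 -1.12] op 1.001 q [-0.07  0.87  0.01  1.94 -0.02  0.33 -0.05]
t 14.1 pos [ 0.5441 -0.0095  0.0462] x [ 0.  0. -1.] y [1.    0.004 0.   ] F [ 0.32 -0.38 -0.5 ] op 0.998 q [-0.07  0.87  0.01  1.94 -0.02  0.33 -0.05]
```

View pics/s13.png

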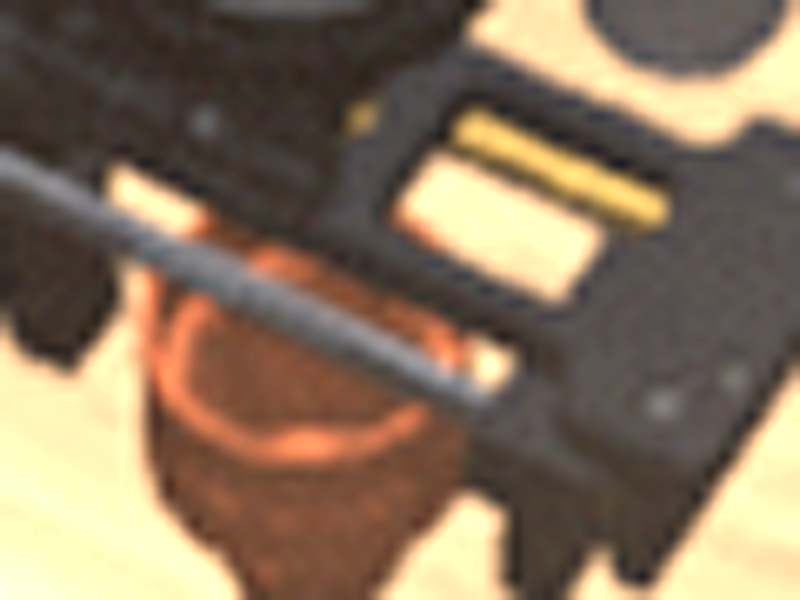

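View pics/w13.png

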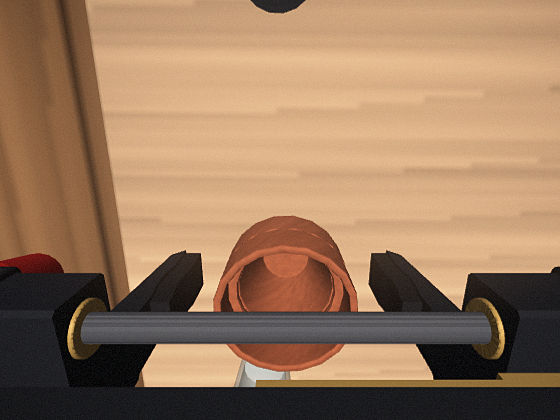

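>>> play_rows(
  targets=[
    [[0,0,0],[0,0,-0.04],0],
    [[0,0,0],[0,0,0],0],
    [[0,0,0],[0,0,0],0],
  ],
)

```text
clock: 14.45
tool_pos: [0.5439, -0.0095, 0.0444]
eef_rot: [0.499, 0.501, -0.499, 0.501]
contact_force: [-0.6, 0.5, 0.1]
opening: 1.0
```

>>> play_rows(
  targets=[
    [[0,0,0],[0,0,0],255],
    [[0,0,0],[0,0,0],255],
    [[0,0,0],[0,0,0],255],
    [[0,0,0],[0,0,0],255],
    [[0,0,0],[0,0,0],255],
  ],
  newtons=25,
)

```text
clock: 14.95
tool_pos: [0.544, -0.0095, 0.0444]
eef_rot: [0.499, 0.501, -0.499, 0.501]
contact_force: [-0.1, 0.5, -0.9]
opening: 0.663
```

>>> play_rows(
  targets=[
    [[0,0,0],[0,0,0],255],
    [[0,0,0],[0,0,0],255],
    [[0,0,0],[0,0,0],255],
  ],
)

```text
clock: 15.25
tool_pos: [0.5441, -0.0095, 0.0445]
eef_rot: [0.499, 0.501, -0.499, 0.501]
contact_force: [0.1, -0.5, -0.1]
opening: 0.664
```

```bash
python3 sc.py s14 250 165 60 45; python3 w.py wrist w14
```

```text
t 15.25 pos [ 0.5441 -0.0095  0.0445] x [ 0.  0. -1.] y [1.    0.004 0.   ] F [ 0.12 -0.47 -0.11] op 0.664 q [-0.07  0.87  0.01  1.94 -0.02  0.33 -0.05]
t 15.3 pos [ 0.544  -0.0095  0.0445] x [ 0.  0. -1.] y [1.    0.004 0.   ] F [ 0.44 -0.49  0.08] op 0.665 q [-0.07  0.87  0.01  1.94 -0.02  0.33 -0.05]
```

View pics/s14.png

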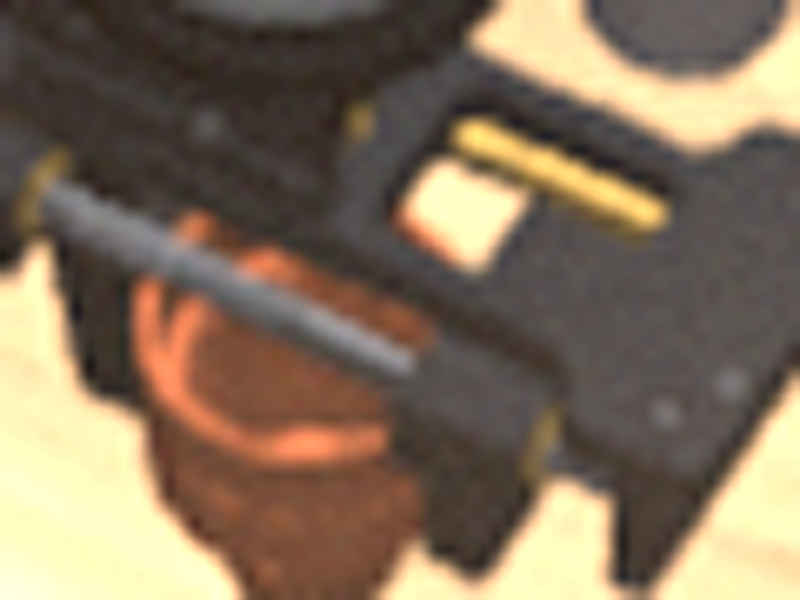

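>>> play_rows(
  targets=[
    [[0,0,0],[0,0,0],255],
    [[0,0,0],[0,0,0.1],255],
    [[0,0,0],[0,0,0.15],255],
    [[0,0,0],[0,0,0.2],255],
    [[0,0,0],[0,0,0.15],255],
  ],
  newtons=30,
)

```text
clock: 15.85
tool_pos: [0.5441, -0.0095, 0.0693]
eef_rot: [0.499, 0.501, -0.499, 0.501]
contact_force: [0.5, -1.2, -1.5]
opening: 0.662
```

>>> play_rows(
  targets=[
    [[0,0,0],[0,0,0],255],
    [[0,0,0],[0,0,0],255],
  ],
)

```text
clock: 16.05
tool_pos: [0.5441, -0.0094, 0.0687]
eef_rot: [0.499, 0.501, -0.499, 0.501]
contact_force: [-1.0, 0.2, -1.3]
opening: 0.662
```

```bash
python3 sc.py s15 240 150 80 60; python3 st.py
```

```text
t 16.05 pos [ 0.5441 -0.0094  0.0687] x [ 0.001  0.    -1.   ] y [1.    0.004 0.001] F [-1.01  0.19 -1.27] op 0.662 q [-0.07  0.83  0.01  1.94 -0.02  0.38 -0.05]
t 16.1 pos [ 0.5439 -0.0095  0.0685] x [ 0.  0. -1.] y [1.    0.004 0.   ] F [ 0.74  0.69 -2.31] op 0.659 q [-0.07  0.83  0.01  1.94 -0.02  0.38 -0.05]
```

View pics/s15.png

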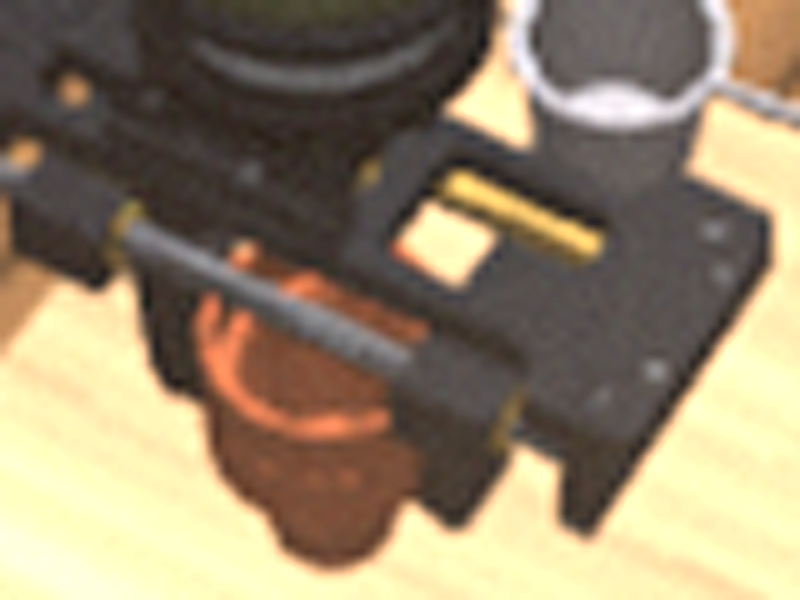

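Both come up together (no pot left on the board; foot at about (330,565) in the crop). Lift the rest, to 100 mm in all.

>>> play_rows(
  targets=[
    [[0,0,0],[0,0,0.2],255],
    [[0,0,0],[0,0,0.4],255],
    [[0,0,0],[0,0,0.5],255],
    [[0,0,0],[0,0,0.5],255],
    [[0,0,0],[0,0,0.3],255],
  ],
)

```text
clock: 16.6
tool_pos: [0.5444, -0.0095, 0.146]
eef_rot: [0.499, 0.501, -0.499, 0.501]
contact_force: [-0.2, 0.6, -2.8]
opening: 0.656
```

>>> play_rows(
  targets=[
    [[0,0,0],[0,0,0.1],255],
    [[0,0,0],[0,0,0],255],
    [[0,0,0],[0,0,0],255],
    [[0,0,0],[0,0,0],255],
    [[0,0,0],[0,0,0],255],
  ],
)

```text
clock: 17.1
tool_pos: [0.5435, -0.0095, 0.1477]
eef_rot: [0.499, 0.501, -0.499, 0.501]
contact_force: [-0.3, -0.4, -1.0]
opening: 0.662
```

>>> play_rows(
  targets=[
    [[0,0,0],[0,0,0],255],
    [[0,0,0],[0,0,0],255],
    [[0,0,0],[0,0,0],255],
    [[0,0,0],[0,0,0],255],
    [[0,0,0],[0,0,0],255],
  ],
)

```text
clock: 17.6
tool_pos: [0.544, -0.0094, 0.1485]
eef_rot: [0.499, 0.501, -0.499, 0.501]
contact_force: [0.5, 0.3, -1.5]
opening: 0.663
```

```bash
python3 sc.py s16 220 120 120 90; python3 w.py wrist w16; python3 w.py top t16; python3 w.py scene s16f; python3 -c "
from plant import r;print(abs(r.get_state()['qd']).max())"
```

```text
t 17.6 pos [ 0.544  -0.0094  0.1485] x [ 0.  0. -1.] y [1.    0.004 0.   ] F [ 0.48  0.31 -1.48] op 0.663 q [-0.08  0.69  0.02  1.89 -0.02  0.55 -0.04]
t 17.65 pos [ 0.5439 -0.0095  0.1485] x [ 0.  0. -1.] y [1.    0.004 0.   ] F [-0.46  0.47 -1.76] op 0.665 q [-0.08  0.69  0.02  1.89 -0.02  0.55 -0.04]
t 17.7 pos [ 0.544  -0.0095  0.1485] x [ 0.  0. -1.] y [1.    0.004 0.   ] F [-0.36 -0.23 -1.38] op 0.659 q [-0.08  0.69  0.02  1.89 -0.02  0.55 -0.05]
t 17.75 pos [ 0.544  -0.0095  0.1485] x [ 0.  0. -1.] y [1.    0.004 0.   ] F [-0.83 -0.14 -1.71] op 0.661 q [-0.08  0.69  0.02  1.89 -0.02  0.55 -0.04]
0.0018907899518491788
```

View pics/s16.png

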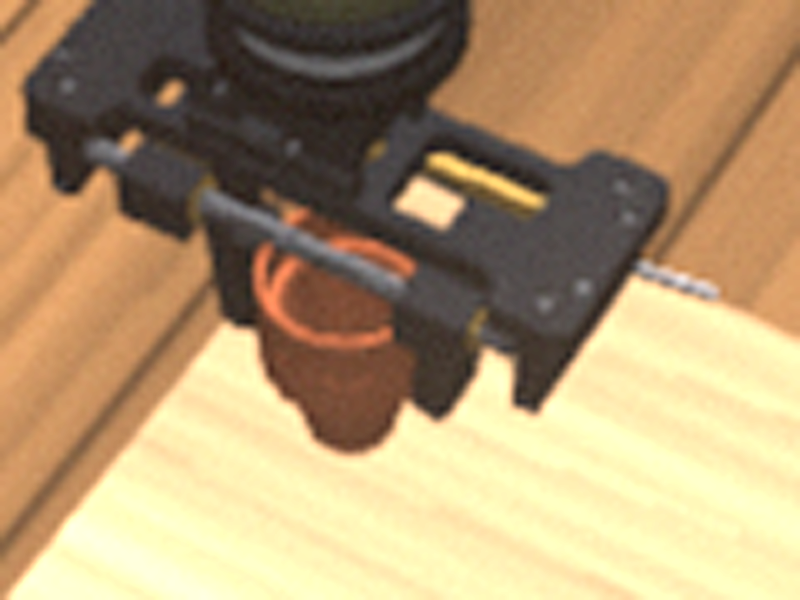

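View pics/w16.png

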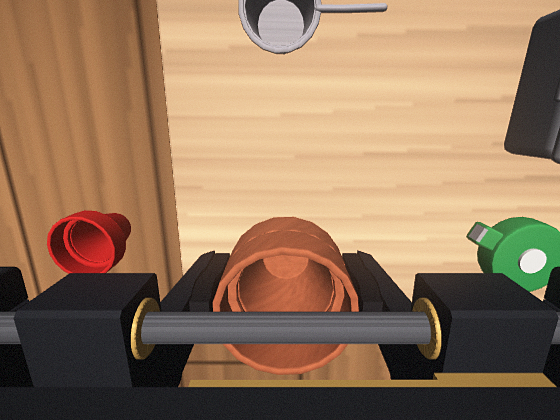

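View pics/t16.png

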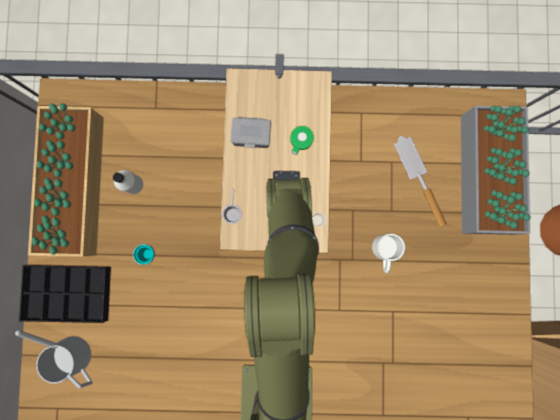

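```bash
python3 -c "
from plant import r;print(r.finish_job())"
```

```text
the job is handed in; nothing more can be done
None
```

I set the table's pot gently into its twin on the board, then gripped the lower collar at 30 N. I lifted the pair straight up about 104 mm and handed the job in at about 18 s, still holding it.

**Last checks:**
- **Grip:** the opening was about 0.66, which is 58 to 59 mm and matches the collars.
- **Load and motion:** about 1.5 N more downward force on the tool, roughly the weight of two pots. Joint speeds were below 0.002 rad/s and the tool was vertical.
- **Pictures:** both pots are nested and level, with nothing left under them on the board. The bystanders still in view looked unmoved; the arm hid part of the top view.

**What disagreed or stayed unchecked:**
- **Fingertip position:** the stated 25 mm from TCP to fingertips did not match. In the pictures the tips stood about 13 mm behind the reported TCP, and a first test closing at the stated depth passed above the pot. I set all the grip heights from the pictures.
- **Which collars the pads touch:** at the final grip they probably touch the upper collar as well as the lower one.
- **Exact nesting:** I judged the nesting depth and offset from pictures and heights, not from a pose readout.

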